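Unlock the workshop key safe in its bench holder

TASK

Lift the loose grey key safe and set it down gently, dials up and flat, in the corner-bracketed holder plate (either way round). Then dial the code: reading the face as a clock whose twelve is towards its closed edge (the edge that the channel does not cut through), turn the left pointer to three o'clock and the right pointer to ten o'clock. Last, with a fingertip in the channel between the dials, slide the small flush catch fully home towards the twelve-o'clock edge, and leave the bowl, wooden frame and brush where they are.

Things in the scene. Friction and masses are not known exactly. Their poses are not given: they have to be found in the camera images.
- safe_centre (a point): Centre (half-way up) of the loose grey steel key safe, 66 mm (x) by 150 mm (y) by 36 mm high, 0.5 to 0.9 kg, face up on the bench. Two black dials on its face: left at y = +44, right at y = -44 mm, x = 0; their tops 39 mm above this centre. Its +x is twelve o'clock, the closed edge; with +x up, +y is left. Grip it across its 66 mm sides, which are plain.
- holder_seat (a point): Seat centre of the fixed aluminium holder, on top of its 6 mm base plate (100 mm in x, 184 in y). Four L-shaped corner brackets, 12 mm high and 6 mm thick, make a 72 (x) by 156 mm (y) pocket: 3 mm play each side of the safe, whose long side goes along y, either way round. The middle 108 mm of each long side is open for fingers.
- dial_left_grip (a point): On the left dial's vertical axis, 14 mm above the safe's face, where its black grip bar is held: 11 mm wide, 33 mm long, from 3 to 21 mm above the face, on a steel disc 38 mm wide, 3 mm thick. One end is pointed with a white line on top: the pointer, this point's +x. Friction 0.03 N m; it stays where left.
- dial_right_grip (a point): Right dial of the safe, the same as the left one.
- dial_left (a joint): Left pointer's angle, rad, clockwise from above, 0 at twelve o'clock (the longer white tick of the ring of twelve ticks, towards the safe's +x); 1.571 at three o'clock. Stops at -2.9 and +2.9: it cannot pass six o'clock.
- dial_right (a joint): Right pointer's angle, rad, clockwise from above, 0 at twelve o'clock; -1.047 at ten o'clock. Stops at -2.9 and +2.9: it cannot pass six o'clock.
- catch_top (a point): Top centre of the steel catch, 10 mm (x) by 16 mm (y), 7.5 mm high, top flush with the safe's face, in a channel 28 mm wide, 8 mm deep along the safe's x at y = 0, open at the -x edge, closed 7 mm short of the +x edge. 30 mm of free channel lie behind it (-x). Axes as the safe's. It slides to +x against 1.5 N and stays where left.
- catch (a joint): Travel of the catch, m: 0 closed, stop at 0.016 fully home, towards the safe's +x.
- bowl_rim (a point): Centre of the mouth of a loose wooden bowl, 90 mm wide and 50 mm high. Leave alone.
- deckle: Loose small wooden frame, 160 by 120 mm and 18 mm high, origin under its centre. Leave alone.
- brush: Loose hand brush lying on the bench. Leave alone.
Mind the look-alikes: they are no part of the job. There is more than one size of the part that bears safe_centre; the job needs the smallest.

How it is judged:
By the outcome, as a careful person would: the job done as asked, in the order asked, and still so for the second after the job is handed in, with the robot touching nothing.
It also fails if it takes over 72 s, if anything falls off the work surface, if the arm or the gripper's body presses on something with over 40 N, if the wrist force passes 120 N, or if a joint passes its speed limit or range.

ROBOT

A 6-joint arm with a two-finger parallel gripper is mounted at the origin on the work surface. World frame = base frame: x ahead of the robot, y to its left, z up, the work surface at z = 0. Lengths are in mm, angles in rad, forces in N, time in s.
With the tool pointing down it reaches from about 275 to 1000 mm from the base axis. Payload 8.4 kg.
Tool frame: the origin (TCP) lies at the very end of the fingers, on their centre line; the grasp point (between the pads) lies r.hold_point_z behind it (r.hold_point_z is the distance from the TCP to the grasp point, in mm); x points along the fingers, z is the direction in which the jaws open and shut, and the axes are right-handed (so a half turn about x gives the same grasp; the last joint's range is limited). The gripper opens to 85 mm and grips with 20 to 120 N. Pads are 22 mm wide; open, the fingers measure 114 mm over their backs; the gripper's body (76 mm by 85 mm) begins 54 mm behind the grasp point. The pads swing forward as they close: fully open they stand 13 mm farther back than shut.
Start: joints at [-1.209, 0.353, 1.633, -0, 1.155, -0.002], TCP at [222.391, -584.098, 231.281] pointing down, gripper open.
Joint ranges: [-2.63, 2.63], [-0.92, 2.1], [0.06, 2.66], [-1.3, 4.44], [0, 2.69], [-3.02, 3.02]. Speed limits (rad/s): [2.22, 2.22, 2.79, 3.14, 3.14, 3.14].

INTERFACE

Orientations are given as [roll, pitch, yaw] about the fixed x, y, z axes, in that order (R = Rz(yaw) Ry(pitch) Rx(roll)).
In Python, from rig import r gives the robot as it stands.
- The arm moves only by the tool jog_arm, never from a script. Its argument "series" is a list of rows, each a list of 7 numbers: the turn, a rotation vector about the tool's x, y, z in degrees, then the shift along the tool's x, y, z in cm, then the opening, from 0 (shut) to 1 (fully open). In form: [[wx, wy, wz, tx, ty, tz, fingers], ...]. A call has 1 to 20 rows; each row shifts and turns the commanded pose from where the row before left it, along the tool's axes as they then stand; what a row does not reach is not made up. A row lasts 1/10 s, in which the tool goes at most 50 mm and 8.59 degrees, less where a joint would pass 70% of its speed; a pose out of reach is approached as far as the arm can. A call with a gripper value outside its range is refused whole. The fingers move at their own pace and stop on an object; "force" is the grip in N (left out, the last holds). Time passes only in rows, so rows that do not move let the fingers close. It gives the time, the measured TCP pose, the force and the opening at its end, in the units of the state.
- r.sense(): the state, without advancing time (a new reading comes with each control period).
- r.grab_frame(name): name is "scene" or "top"; returns (picture, depth): 384x512x3 uint8, red, green, blue; 384x512 float32, mm along the optical axis (not along the pixel's ray), 0 where there is no reading.
- r.get_calibration(name): a dict with "mtx" (3x3 intrinsics, pixels), "dist" ([k1, k2, p1, p2, k3] as OpenCV has them; the pictures are not rectified), "position" and "rotation" of the camera in the world. Camera axes: x right, y down, z forward; pixel columns grow to the right and rows downward; lengths in mm; the calibration is good to about 2 mm. A picture is of the moment at which its call begins. get_calibration takes no time and is no camera call.
- r.sign_off(): hands the job in, once; it reports no verdict.
The state is a dict: "clock": time; "qpos": joint angles; "qvel": joint speeds; "joint_efforts": joint torques, N m; "eef_pos": TCP position; "tcp_rot": TCP orientation; "contact_force": force on the tool from outside, world axes, zero at the start; "wrist_torque": the same for the moment, N m; "opening": opening from 0.0 (shut) to 1.0 (fully open).
Only numpy, scipy, OpenCV 4.12 (cv2) and the standard library are available. Lean on these libraries where they do the work, as an engineer would, in place of code of your own. Each camera call takes 0.05 s, during which the arm holds its last target.

## Working session

There is one attempt and no reset: what is moved stays moved. The work goes in short steps, Python scripts to look and compute and a tool call to move; the robot and the scene stay as the last step left them, time stands still between calls to the robot, and variables do not carry over. Pictures are saved under pics/ and viewed, and the job is handed in when it is done.

Besides the shell and the picture viewer there is one more tool, called after "Call:" by a JSON object that holds its "name" and its "arguments", one argument or row to a line. jog_arm: Moves the arm, as the interface text tells. Its arguments: {"type":"object","properties":{"series":{"type":"array"},"force":{"type":"number"}},"required":["series"]}

```bash
mkdir -p pics; ls; python3 - <<'E'
from rig import r
import cv2, numpy as np
print(r.hold_point_z); print(r.sense())
for n in ("scene","top"):
    c=r.get_calibration(n); print(n,c)
    p,d=r.grab_frame(n)
    np.savez(f'{n}0.npz',p=p,d=d)
    cv2.imwrite(f'pics/{n}0.png',cv2.resize(p[:,:,::-1],(800,600),interpolation=cv2.INTER_CUBIC))
E
```

```text
pics
18.700000000000003
{'clock': 0.0, 'qpos': array([-1.20941696e+00,  3.53636312e-01,  1.63411733e+00,  7.67254342e-06,
        1.15521532e+00, -2.42506374e-03]), 'qvel': array([-0.00092487,  0.00026068, -0.00128519, -0.00062151, -0.00068263,
       -0.0001027 ]), 'joint_efforts': array([ 3.44353946e-03, -6.05238891e+01, -3.42064583e+01,  1.31226034e-04,
        9.32964758e-03,  3.71153135e-06]), 'eef_pos': array([ 222.21634485, -583.65811182,  230.57626986]), 'tcp_rot': array([3.13407053, 1.56942   , 1.92707553]), 'contact_force': array([-0.57017594,  0.0168006 ,  0.46950716]), 'wrist_torque': array([ 0.01669191,  0.01552035, -0.0007048 ]), 'opening': 0.9993231103161554}
scene {'mtx': array([[494.11221245,   0.        , 253.17824969],
       [  0.        , 494.11221245, 185.4068323 ],
       [  0.        ,   0.        ,   1.        ]]), 'dist': array([-0.14474494,  0.        ,  0.        ,  0.        ,  0.        ]), 'position': array([ 915.44128127,  593.01207442, 1286.22929535]), 'rotation': array([-2.57905615,  0.01232526,  2.63445212])}
top {'mtx': array([[405.30671759,   0.        , 253.91005443],
       [  0.        , 405.30671759, 186.26863692],
       [  0.        ,   0.        ,   1.        ]]), 'dist': array([-0.08883698,  0.        ,  0.        ,  0.        ,  0.        ]), 'position': array([ 373.35834571,  -76.1357477 , 1043.41386346]), 'rotation': array([-2.97816436e+00, -2.13040524e-03, -1.55240852e+00])}
```

View pics/top0.png

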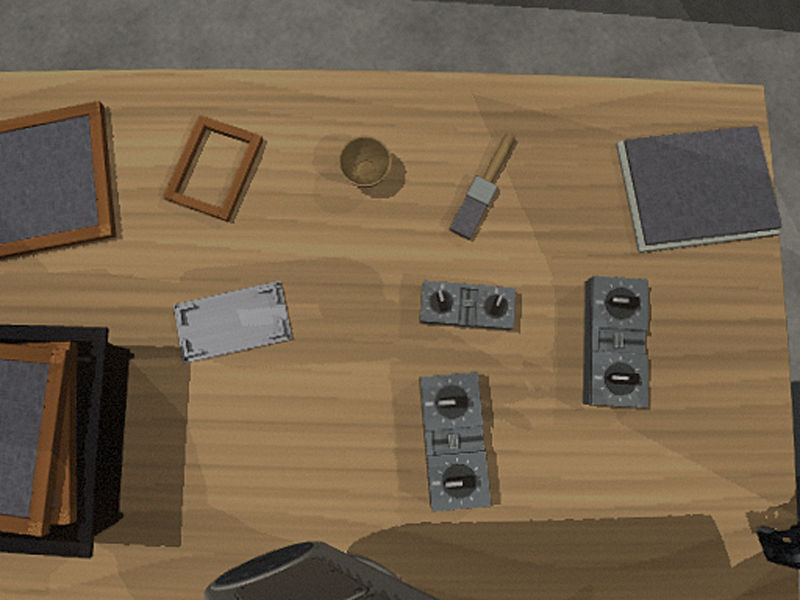

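View pics/scene0.png

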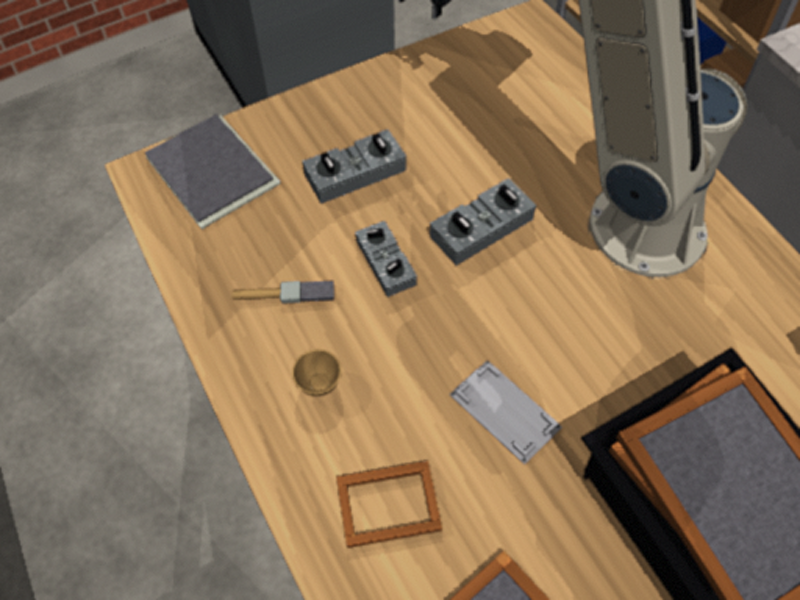

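The top view shows three grey key safes, at about (468,305), (617,342) and (455,441) in the 800x600 picture. The smallest is at (468,305). The empty holder is at (235,320). I'll measure all three and enlarge the small one to confirm.

```bash
cat > h.py <<'E'
import cv2, numpy as np
from scipy.spatial.transform import Rotation as R
from rig import r
def cal(n):
    c=r.get_calibration(n); return c['mtx'],c['dist'],np.array(c['position']),R.from_euler('xyz',c['rotation']).as_matrix()
def ray(n,uv,z):
    K,D,p,Rm=cal(n)
    q=cv2.undistortPoints(np.array(uv,float).reshape(-1,1,2),K,D).reshape(-1,2)
    d=np.c_[q,np.ones(len(q))]@Rm.T
    return p+d*((z-p[2])/d[:,2])[:,None]
def proj(n,P):
    K,D,p,Rm=cal(n)
    return cv2.projectPoints(((np.atleast_2d(P)-p)@Rm).reshape(-1,1,3),np.zeros(3),np.zeros(3),K,D)[0].reshape(-1,2)
def cloud(n,d):
    K,D,p,Rm=cal(n)
    h,w=d.shape; v,u=np.mgrid[:h,:w]
    q=cv2.undistortPoints(np.stack([u,v],-1).reshape(-1,1,2).astype(float),K,D).reshape(h,w,2)
    return p+(np.dstack([q,np.ones((h,w))])*d[...,None])@Rm.T
def crop(p,u0,v0,u1,v1,s,name):
    cv2.imwrite('pics/'+name,cv2.resize(p[v0:v1,u0:u1,::-1],None,fx=s,fy=s,interpolation=cv2.INTER_CUBIC))
E
python3 - <<'E'
from h import *
for n in ('top','scene'):
    f=np.load(n+'0.npz'); X=cloud(n,f['d'])
    bench=X[220:240,200:240] if n=='top' else X[150:170,270:280]
    print(n,'bench',np.nanmedian(bench.reshape(-1,3),0))
    if n=='top':
        m=((X[...,2]>24)&(X[...,2]<120)).astype(np.uint8)
        c,_=cv2.findContours(m,cv2.RETR_EXTERNAL,cv2.CHAIN_APPROX_NONE)
        for k in c:
            if cv2.contourArea(k)<150: continue
            mm=np.zeros_like(m); cv2.drawContours(mm,[k],-1,1,-1); mm&=m
            z=X[...,2][mm>0]; h=np.histogram(z,bins=np.arange(24,120,3)); hz=h[1][h[0].argmax()]+1.5
            P=ray(n,k.reshape(-1,2),hz)[:,:2].astype(np.float32)
            print(k.reshape(-1,2).mean(0),'modal z',hz,cv2.minAreaRect(P))
f=np.load('top0.npz')['p']; crop(f,255,170,345,220,8,'top_safe0.png'); crop(f,100,170,200,240,8,'top_hold0.png')
f=np.load('scene0.npz')['p']; crop(f,220,135,275,195,9,'sc_safe0.png')
E
```

```text
top bench [4.30792395e+02 1.04906069e+01 1.29123638e-01]
[290.65020576 282.62962963] modal z 49.5 ((305.6846923828125, -167.9664306640625), (204.56393432617188, 92.20378875732422), 6.045286178588867)
[ 69.73180077 280.67049808] modal z 103.5 ((299.462158203125, 344.64141845703125), (35.401058197021484, 284.6248779296875), 89.97795104980469)
[299.15568862 194.79640719] modal z 37.5 ((519.8404541015625, -188.61663818359375), (150.21377563476562, 67.32711791992188), 86.2688980102539)
[395.13080169 218.6371308 ] modal z 49.5 ((464.3827209472656, -426.7357482910156), (98.45431518554688, 205.76686096191406), 87.66487884521484)
[233.02173913 102.72826087] modal z 49.5 ((754.605224609375, -17.093936920166016), (87.4927749633789, 82.9151840209961), 1.190600037574768)
scene bench [ 4.29154461e+02 -1.75122488e+02  2.19977827e-01]
```

```bash
ls pics
```

```text
sc_safe0.png
scene0.png
top0.png
top_hold0.png
top_safe0.png
```

View pics/top_safe0.png

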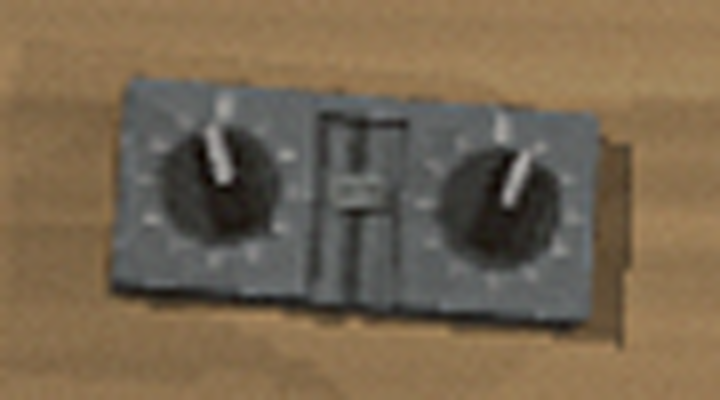

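View pics/top_hold0.png

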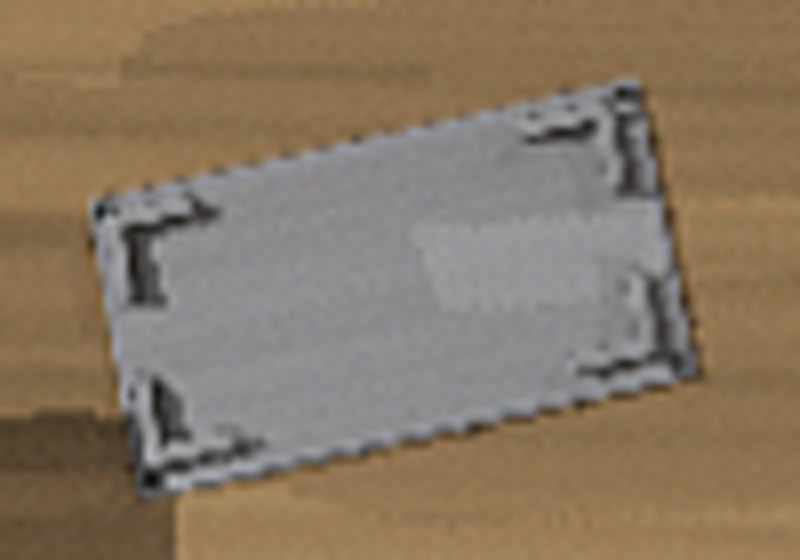

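View pics/sc_safe0.png

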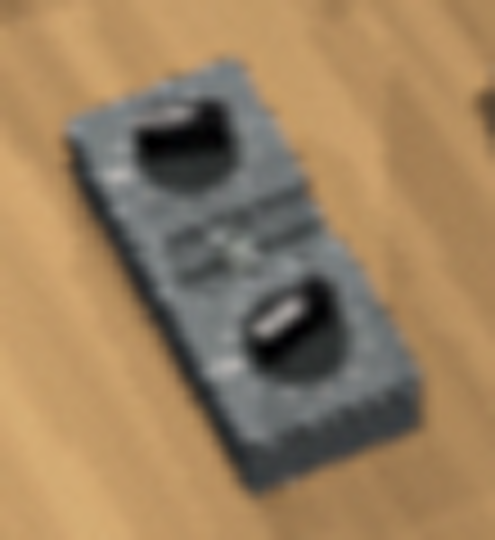

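The small safe measures 150 x 67 mm with its face at z≈36. The other two are about 205 x 92 mm at z≈49, so the small one is the job's. Its closed channel end and long white ticks point up in the picture, towards world +x. Next I'll take accurate poses of the safe and the holder from both cameras.

```bash
cat > m.py <<'E'
from h import *
def rect(P):
    (cx,cy),(a,b),ang=cv2.minAreaRect(P.astype(np.float32))
    if a<b: ang-=90; a,b=b,a      # ang = direction of long side
    while ang<=0: ang+=180
    while ang>180: ang-=180
    return np.array([cx,cy]),a,b,ang
def safe(n,f,c,z,tag='',rad=95):
    X=cloud(n,f['d']); p=f['p'].astype(int)
    m=(abs(X[...,2]-z)<5)&(np.hypot(X[...,0]-c[0],X[...,1]-c[1])<rad)
    m=cv2.morphologyEx(m.astype(np.uint8),cv2.MORPH_CLOSE,np.ones((3,3)))
    k=max(cv2.findContours(m,cv2.RETR_EXTERNAL,cv2.CHAIN_APPROX_NONE)[0],key=cv2.contourArea)
    print(n,tag,'z med',np.median(X[...,2][m>0]),rect(ray(n,k.reshape(-1,2),z)[:,:2]))
def holder(n,f,c):
    X=cloud(n,f['d']); hsv=cv2.cvtColor(f['p'],cv2.COLOR_RGB2HSV)
    m=((hsv[...,1]<50)&(hsv[...,2]>70)&(np.hypot(X[...,0]-c[0],X[...,1]-c[1])<130)).astype(np.uint8)
    m=cv2.morphologyEx(m,cv2.MORPH_CLOSE,np.ones((5,5)))
    k=max(cv2.findContours(m,cv2.RETR_EXTERNAL,cv2.CHAIN_APPROX_NONE)[0],key=cv2.contourArea)
    print(n,'holder z',np.median(X[...,2][m>0]),rect(ray(n,k.reshape(-1,2),6)[:,:2]))
    b=(m>0)&(X[...,2]>13)
    P=X[b][:,:2]; print(' brackets pts',b.sum(),rect(P) if b.sum()>4 else '')
E
python3 - <<'E'
from m import *
hc=ray('top',[[235*.64,320*.64]],6)[0]; print(hc)
for n in ('top','scene'):
    f=np.load(n+'0.npz'); safe(n,f,(520,-188),36); holder(n,f,hc)
E
```

```text
[490.80262301 191.833884     6.        ]
top  z med 36.13523516382065 (array([ 520.48791504, -188.84796143]), 150.4290313720703, 66.384765625, 86.3856201171875)
top holder z 6.607930100390831 (array([488.69616699, 197.52615356]), 184.57606506347656, 100.47196960449219, 104.06907844543457)
 brackets pts 226 (array([473.05975342, 100.23477936]), 380.6756591796875, 138.83016967773438, 80.5573501586914)
scene  z med 35.507148348627425 (array([ 522.82342529, -187.44973755]), 153.54872131347656, 67.07241821289062, 86.4341049194336)
scene holder z 5.780257184305128 (array([490.61621094, 198.6362915 ]), 184.0719757080078, 100.12012481689453, 103.98760318756104)
 brackets pts 187 (array([701.23883057, 340.6517334 ]), 636.2846069335938, 182.79937744140625, 33.6466064453125)
```

```bash
cat > plan.py <<'E'
from h import *
def state():
    s=r.sense(); T=R.from_euler('xyz',s['tcp_rot']); return s,np.array(s['eef_pos']),T
def goal(jaw):   # tool x down, z at angle jaw(deg) from above
    a=np.radians(jaw); z=np.array([np.cos(a),np.sin(a),0]); x=np.array([0,0,-1.]); y=np.cross(z,x)
    return R.from_matrix(np.c_[x,y,z])
def plan(target,jaw=None,verbose=True):
    s,p,T=state(); M=T.as_matrix()
    z=M[:,2]; cur=np.degrees(np.arctan2(z[1],z[0]))
    print('t %.2f pos %s jaw %.2f open %.3f F %s j6 %.2f'%(s['clock'],p.round(2),cur,s['opening'],np.round(s['contact_force'],1),s['qpos'][5]))
    if jaw is not None:
        for j in (jaw,jaw+180):
            rv=(T.inv()*goal(j)).as_rotvec(degrees=True); print(' jaw',j,'rotvec tool deg',rv.round(2))
    if target is not None: print(' world d',(np.array(target)-p).round(2),' tool shift cm',(M.T@(np.array(target)-p)/10).round(3))
E
python3 - <<'E'
from plan import *
plan([521.5,-188.2,120],-3.6)
E
```

```text
t 0.10 pos [ 222.23 -583.68  230.63] jaw -69.16 open 1.002 F [ 0.1 -0.2  0.5] j6 -0.00
 jaw -3.6 rotvec tool deg [-6.556e+01 -7.000e-02 -4.000e-02]
 jaw 176.4 rotvec tool deg [ 1.1444e+02 -5.0000e-02  7.0000e-02]
 world d [ 299.27  395.48 -110.63]  tool shift cm [ 11.097  42.04  -26.297]
```

Call:
{"name": "jog_arm", "arguments": {
  "series": [
    [0,0,0,0.3,1.0,-0.63,1],
    [0,0,0,0.5,2.0,-1.25,1],
    [0,0,0,0.8,3.0,-1.88,1],
    [0,0,0,0.8,3.0,-1.88,1],
    [0,0,0,0.8,3.0,-1.88,1],
    [0,0,0,0.8,3.0,-1.88,1],
    [0,0,0,0.8,3.0,-1.88,1],
    [0,0,0,0.8,3.0,-1.88,1],
    [0,0,0,0.8,3.0,-1.88,1],
    [0,0,0,0.8,3.0,-1.88,1],
    [0,0,0,0.8,3.0,-1.88,1],
    [0,0,0,0.8,3.0,-1.88,1],
    [0,0,0,0.8,3.0,-1.88,1],
    [0,0,0,0.8,3.0,-1.88,1],
    [0,0,0,0.7,2.04,-1.28,1],
    [0,0,0,0,1.0,-0.58,1],
    [0,0,0,0,0,0,1]
  ]
}}

```text
clock: 1.8
eef_pos: [522.1, -187.4, 120.1]
tcp_rot: [-2.496, 1.57, 2.582]
contact_force: [0.1, -0.2, -0.4]
opening: 1.004
```

Call:
{"name": "jog_arm", "arguments": {
  "series": [
    [-3,0,0,0,0,0,1],
    [-6,0,0,0,0,0,1],
    [-6,0,0,0,0,0,1],
    [-6,0,0,0,0,0,1],
    [-6,0,0,0,0,0,1],
    [-6,0,0,0,0,0,1],
    [-6,0,0,0,0,0,1],
    [-6,0,0,0,0,0,1],
    [-6,0,0,0,0,0,1],
    [-6,0,0,0,0,0,1],
    [-6,0,0,0,0,0,1],
    [-2.56,0,0,0,0,0,1],
    [0,0,0,0,0,0,1],
    [0,0,0,0,0,0,1]
  ]
}}

```text
clock: 3.2
eef_pos: [521.3, -189.5, 120.6]
tcp_rot: [-0.72, 1.57, -0.785]
contact_force: [0.2, 0.5, -1.0]
opening: 0.999
```

```bash
python3 - <<'E'
from plan import *
plan([521.5,-188.2,4],-3.6)
p,d=r.grab_frame('scene'); crop(p,180,80,330,230,5,'sc1.png')
E
```

```text
t 3.20 pos [ 521.27 -189.48  120.62] jaw -3.74 open 0.999 F [ 0.2  0.5 -1. ] j6 -0.29
 jaw -3.6 rotvec tool deg [-0.14  0.02  0.01]
 jaw 176.4 rotvec tool deg [ 1.7986e+02  2.0000e-02 -2.0000e-02]
 world d [   0.23    1.28 -116.62]  tool shift cm [11.662  0.132  0.012]
```

View pics/sc1.png

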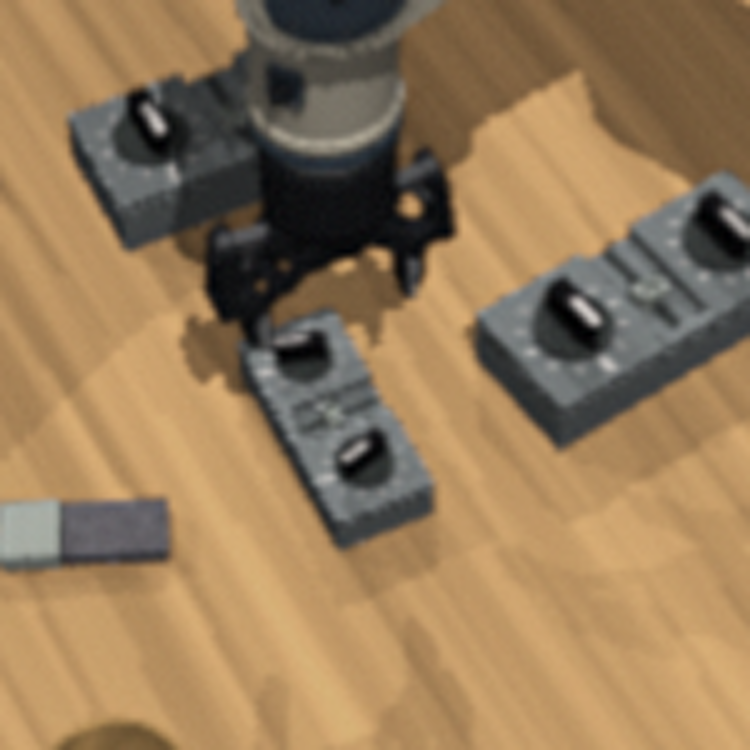

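The gripper is above the safe at crop (330,410), with the jaws set to open across its short sides. Going down now.

Call:
{"name": "jog_arm", "arguments": {
  "series": [
    [-0.14,0,0,0.6,0.13,0,1],
    [0,0,0,1,0,0,1],
    [0,0,0,1,0,0,1],
    [0,0,0,1,0,0,1],
    [0,0,0,1,0,0,1],
    [0,0,0,1,0,0,1],
    [0,0,0,1,0,0,1],
    [0,0,0,1,0,0,1],
    [0,0,0,1,0,0,1],
    [0,0,0,0.8,0,0,1],
    [0,0,0,0.8,0,0,1],
    [0,0,0,0.8,0,0,1],
    [0,0,0,0.6,0,0,1],
    [0,0,0,0.6,0,0,1],
    [0,0,0,0.4,0,0,1],
    [0,0,0,0,0,0,1],
    [0,0,0,0,0,0,1]
  ]
}}

```text
clock: 4.95
eef_pos: [521.9, -187.4, -5.6]
tcp_rot: [-0.276, 1.571, -0.337]
contact_force: [-0.6, 0.3, 0.1]
opening: 0.999
```

```bash
python3 - <<'E'
from plan import *
plan([521.5,-188.2,4],-3.6)
p,d=r.grab_frame('scene'); crop(p,180,80,330,230,5,'sc2.png')
E
```

```text
t 4.95 pos [ 521.87 -187.44   -5.64] jaw -3.46 open 0.999 F [-0.6  0.3  0.1] j6 -0.29
 jaw -3.6 rotvec tool deg [0.14 0.01 0.  ]
 jaw 176.4 rotvec tool deg [-1.7986e+02 -0.0000e+00  1.0000e-02]
 world d [-0.37 -0.76  9.64]  tool shift cm [-0.964 -0.078 -0.033]
```

View pics/sc2.png

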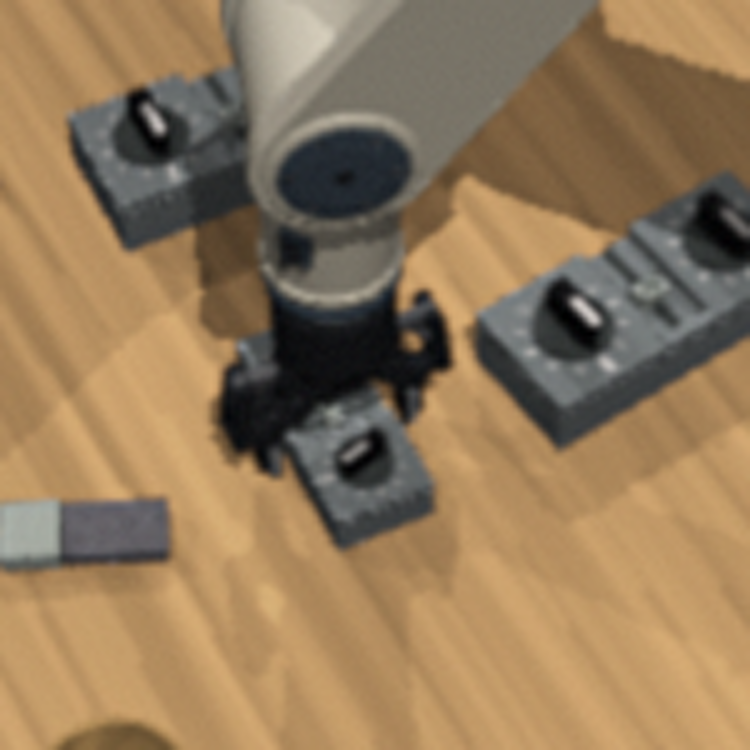

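My rows added up to 10 mm too much. Nothing was touched, since the open pads stand 13 mm back. I'll raise before closing.

Call:
{"name": "jog_arm", "arguments": {
  "series": [
    [0,0,0,-0.4,0,0,1],
    [0,0,0,-0.4,0,0,1],
    [0,0,0,-0.16,0,0,1],
    [0,0,0,0,0,0,1],
    [0,0,0,0,0,0,1]
  ]
}}

```text
clock: 5.5
eef_pos: [521.8, -187.4, 4.0]
tcp_rot: [-0.318, 1.571, -0.378]
contact_force: [0.5, 0.7, 0.2]
opening: 0.998
```

Call:
{"name": "jog_arm", "arguments": {
  "series": [
    [0,0,0,0,0,0,0.85],
    [0,0,0,0,0,0,0.8],
    [0,0,0,0,0,0,0.75],
    [0,0,0,0,0,0,0.7],
    [0,0,0,0,0,0,0.6],
    [0,0,0,0,0,0,0.5],
    [0,0,0,0,0,0,0.5],
    [0,0,0,0,0,0,0.5]
  ],
  "force": 50
}}

```text
clock: 6.3
eef_pos: [522.3, -187.5, 4.3]
tcp_rot: [-0.199, 1.57, -0.259]
contact_force: [0.5, 0.0, 5.0]
opening: 0.763
```

```bash
python3 - <<'E'
from plan import *
plan([521.5,-188.2,90],-3.6)
E
```

```text
t 6.30 pos [ 522.28 -187.52    4.29] jaw -3.46 open 0.763 F [0.5 0.  5. ] j6 -0.29
 jaw -3.6 rotvec tool deg [0.14 0.05 0.01]
 jaw 176.4 rotvec tool deg [-1.7986e+02 -1.0000e-02  7.0000e-02]
 world d [-0.78 -0.68 85.71]  tool shift cm [-8.571 -0.074 -0.067]
```

Call:
{"name": "jog_arm", "arguments": {
  "series": [
    [0,0,0,-0.2,0,0,0.5],
    [0,0,0,-0.4,0,0,0.5],
    [0,0,0,-0.8,0,0,0.5],
    [0,0,0,-1,0,0,0.5],
    [0,0,0,-1,0,0,0.5],
    [0,0,0,-1,0,0,0.5],
    [0,0,0,-1,0,0,0.5],
    [0,0,0,-1,0,0,0.5],
    [0,0,0,-0.6,0,0,0.5],
    [0,0,0,0,0,0,0.5],
    [0,0,0,0,0,0,0.5]
  ]
}}

```text
clock: 7.4
eef_pos: [521.7, -187.4, 73.9]
tcp_rot: [-0.448, 1.571, -0.509]
contact_force: [-0.7, -0.9, -6.3]
opening: 0.762
```

```bash
python3 - <<'E'
from plan import *
from m import *
plan([490,198,74],14.03)
for n in ('scene','top'):
    p,d=r.grab_frame(n); np.savez(n+'3.npz',p=p,d=d)
p=np.load('scene3.npz')['p']; crop(p,180,80,330,230,5,'sc3.png')
for n in ('scene','top'): safe(n,np.load(n+'3.npz'),(521.5,-188),106)
E
```

```text
t 7.40 pos [ 521.69 -187.42   73.87] jaw -3.46 open 0.762 F [-0.7 -0.9 -6.3] j6 -0.29
 jaw 14.03 rotvec tool deg [-17.49   0.     0.  ]
 jaw 194.03 rotvec tool deg [162.51   0.    -0.  ]
 world d [-3.1690e+01  3.8542e+02  1.3000e-01]  tool shift cm [-1.4000e-02  3.8281e+01 -5.4860e+00]
scene  z med 105.43304778619563 (array([ 524.15039062, -157.21066284]), 93.49634552001953, 91.57868957519531, 87.18054962158203)
top  z med 105.43400070596067 (array([ 507.8760376 , -251.99601746]), 26.031959533691406, 19.839296340942383, 70.21922302246094)
```

View pics/sc3.png

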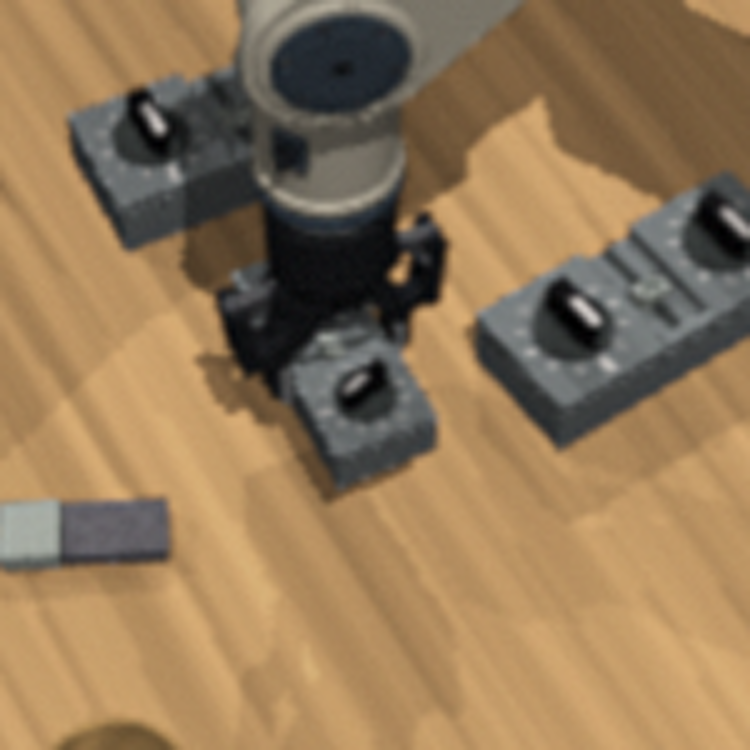

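Call:
{"name": "jog_arm", "arguments": {
  "series": [
    [0,0,0,0,0.6,0,0.5],
    [0,0,0,0,1.4,-0.2,0.5],
    [0,0,0,0,2.4,-0.4,0.5],
    [0,0,0,0,2.4,-0.4,0.5],
    [0,0,0,0,2.4,-0.4,0.5],
    [0,0,0,0,2.4,-0.4,0.5],
    [0,0,0,0,2.4,-0.4,0.5],
    [0,0,0,0,2.4,-0.4,0.5],
    [0,0,0,0,2.4,-0.4,0.5],
    [0,0,0,0,2.4,-0.4,0.5],
    [0,0,0,0,2.4,-0.4,0.5],
    [0,0,0,0,2.4,-0.4,0.5],
    [0,0,0,0,2.4,-0.4,0.5],
    [0,0,0,0,2.4,-0.4,0.5],
    [0,0,0,0,2.4,-0.4,0.5],
    [0,0,0,0,2.4,-0.2,0.5],
    [0,0,0,0,1.6,0,0.5],
    [0,0,0,0,1.0,0,0.5],
    [0,0,0,0,0.4,0,0.5]
  ]
}}

```text
clock: 9.4
eef_pos: [489.1, 202.2, 73.8]
tcp_rot: [-0.373, 1.571, -0.432]
contact_force: [-0.2, -0.2, -6.5]
opening: 0.764
```

Call:
{"name": "jog_arm", "arguments": {
  "series": [
    [-1.5,0,0,0,0,0,0.5],
    [-3,0,0,0,0,0,0.5],
    [-4,0,0,0,0,0,0.5],
    [-4,0,0,0,0,0,0.5],
    [-3,0,0,0,0,0,0.5],
    [-2,0,0,0,0,0,0.5],
    [0,0,0,0,0,0,0.5],
    [0,0,0,0,0,0,0.5],
    [0,0,0,0,0,0,0.5]
  ]
}}

```text
clock: 10.3
eef_pos: [489.1, 200.9, 73.9]
tcp_rot: [-2.813, 1.571, -2.568]
contact_force: [-0.0, 1.0, -5.7]
opening: 0.763
```

```bash
python3 - <<'E'
from plan import *
plan([489.5,198.8,40],14.03)
E
```

```text
t 10.30 pos [489.14 200.85  73.88] jaw 13.99 open 0.763 F [-0.   1.  -5.7] j6 0.14
 jaw 14.03 rotvec tool deg [-0.04 -0.01  0.  ]
 jaw 194.03 rotvec tool deg [1.7996e+02 0.0000e+00 1.0000e-02]
 world d [  0.36  -2.05 -33.88]  tool shift cm [ 3.388 -0.208 -0.014]
```

Call:
{"name": "jog_arm", "arguments": {
  "series": [
    [0,0,0,0.5,-0.1,0,0.5],
    [0,0,0,0.8,-0.1,0,0.5],
    [0,0,0,0.8,0,0,0.5],
    [0,0,0,0.8,0,0,0.5],
    [0,0,0,0.6,0,0,0.5],
    [0,0,0,0.3,0,0,0.5],
    [0,0,0,0,0,0,0.5],
    [0,0,0,0,0,0,0.5]
  ]
}}

```text
clock: 11.1
eef_pos: [489.8, 199.4, 35.9]
tcp_rot: [0.316, 1.571, 0.561]
contact_force: [-1.1, -0.8, -5.2]
opening: 0.759
```

```bash
python3 - <<'E'
from plan import *
plan([489.5,198.8,10],14.03)
for n in ('scene','top'):
    p,d=r.grab_frame(n); np.savez(n+'4.npz',p=p,d=d)
p=np.load('scene4.npz')['p']; crop(p,260,190,380,310,6,'sc4.png')
p=np.load('top4.npz')['p']; crop(p,90,150,220,250,6,'top4.png')
E
```

```text
t 11.10 pos [489.76 199.38  35.93] jaw 14.05 open 0.759 F [-1.1 -0.8 -5.2] j6 0.14
 jaw 14.03 rotvec tool deg [ 0.02  0.01 -0.  ]
 jaw 194.03 rotvec tool deg [-1.7998e+02  0.0000e+00  1.0000e-02]
 world d [ -0.26  -0.58 -25.93]  tool shift cm [ 2.593 -0.05  -0.04 ]
```

View pics/sc4.png

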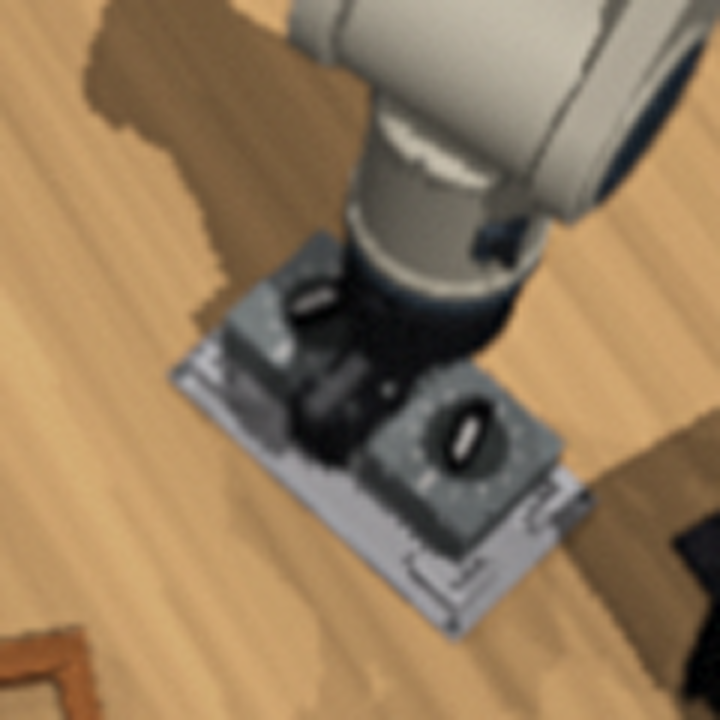

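View pics/top4.png

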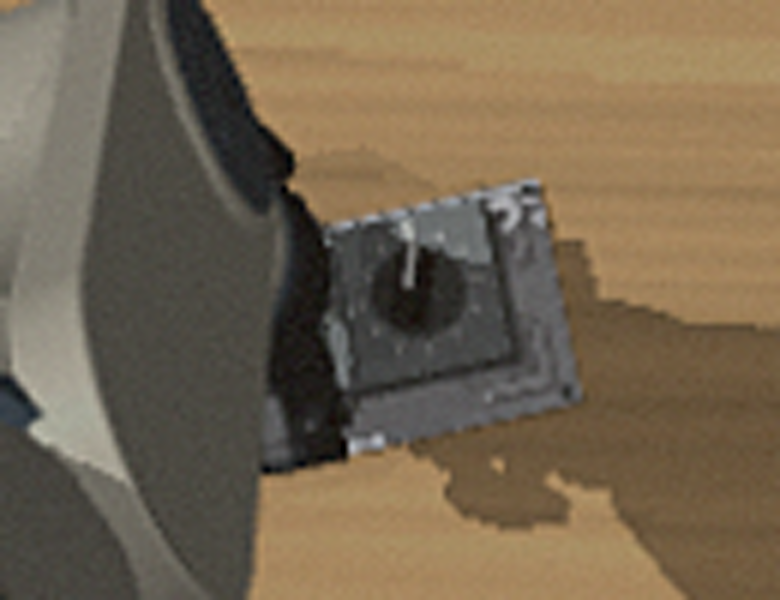

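```bash
python3 - <<'E'
from h import *
z=67.9
def loc(P,c=np.array([489.65,198.1]),a=np.radians(14.03)):
    d=P[:,:2]-c; M=np.array([[np.cos(a),-np.sin(a)],[np.sin(a),np.cos(a)]]); return d@M
for n in ('top','scene'):
    f=np.load(n+'4.npz'); X=cloud(n,f['d'])
    m=(abs(X[...,2]-z)<4); L=loc(X[m]); k=(abs(L[:,0])<60)&(abs(L[:,1])<110); L=L[k]
    Z=X[m][k][:,2]
    print(n,'z',np.median(Z),len(L))
    for s in (-1,1):
        e=L[(s*L[:,1]>30)]
        if len(e)>30: print(' end',s,'n',len(e),'x range',np.percentile(e[:,0],[0.5,2,98,99.5]).round(1),'y ext',np.percentile(s*e[:,1],[97,99.5,100]).round(1))
E
```

```text
top z 68.19583608730397 587
 end -1 n 408 x range [-34.  -33.5  30.9  32.2] y ext [75.8 76.6 76.8]
scene z 67.64143640326665 627
 end -1 n 192 x range [-30.  -28.5  34.4  34.9] y ext [74.7 75.9 76.5]
 end 1 n 288 x range [-32.7 -31.8  33.5  34.4] y ext [72.9 73.4 74.2]
```

The safe hangs level over the pocket and is centred within about 1 mm. I'll nudge it and lower.

Call:
{"name": "jog_arm", "arguments": {
  "series": [
    [0,0,0,0.3,0.05,0,0.5],
    [0,0,0,0.4,0,0,0.5],
    [0,0,0,0.4,0,0,0.5],
    [0,0,0,0.3,0,0,0.5],
    [0,0,0,0.3,0,0,0.5],
    [0,0,0,0.3,0,0,0.5],
    [0,0,0,0.2,0,0,0.5],
    [0,0,0,0.1,0,0,0.5],
    [0,0,0,0,0,0,0.5],
    [0,0,0,0,0,0,0.5]
  ]
}}

```text
clock: 12.2
eef_pos: [489.6, 199.8, 13.0]
tcp_rot: [0.15, 1.571, 0.395]
contact_force: [-0.4, 0.0, -6.0]
opening: 0.761
```

Call:
{"name": "jog_arm", "arguments": {
  "series": [
    [0,0,0,0.1,0,0,0.5],
    [0,0,0,0.08,0,0,0.5],
    [0,0,0,0.05,0,0,0.5],
    [0,0,0,0,0,0,0.5],
    [0,0,0,0,0,0,0.5]
  ]
}}

```text
clock: 12.7
eef_pos: [489.5, 199.8, 10.6]
tcp_rot: [2.947, 1.571, -3.091]
contact_force: [0.6, 0.3, -5.5]
opening: 0.76
```

Call:
{"name": "jog_arm", "arguments": {
  "series": [
    [0,0,0,0.03,0,0,0.5],
    [0,0,0,0.03,0,0,0.5],
    [0,0,0,0,0,0,0.5]
  ]
}}

```text
clock: 13.0
eef_pos: [489.6, 199.8, 10.3]
tcp_rot: [0.103, 1.571, 0.348]
contact_force: [-1.3, -0.8, 0.8]
opening: 0.76
```

The load has come off, so the safe is seated. I'll release it gently and retreat.

Call:
{"name": "jog_arm", "arguments": {
  "series": [
    [0,0,0,0,0,0,0.8],
    [0,0,0,0,0,0,0.85],
    [0,0,0,0,0,0,1],
    [0,0,0,0,0,0,1],
    [0,0,0,0,0,0,1],
    [0,0,0,-0.3,0,0,1],
    [0,0,0,-1,0,0,1],
    [0,0,0,-2,0,0,1],
    [0,0,0,-2.5,0,0,1],
    [0,0,0,-2.5,0,0,1],
    [0,0,0,-2.5,0,0,1],
    [0,0,0,-2,0,0,1]
  ]
}}

```text
clock: 14.2
eef_pos: [489.9, 199.9, 140.3]
tcp_rot: [0.147, 1.569, 0.393]
contact_force: [0.9, 0.5, 0.0]
opening: 1.0
```

Call:
{"name": "jog_arm", "arguments": {
  "series": [
    [0,0,0,-0.5,-2,-1,1],
    [0,0,0,-0.5,-4,-2,1],
    [0,0,0,0,-4,-2,1],
    [0,0,0,0,-4,-2,1],
    [0,0,0,0,-4,-2,1],
    [0,0,0,0,-2,-1,1],
    [0,0,0,0,0,0,1]
  ]
}}

```text
clock: 14.9
eef_pos: [440.3, -20.7, 148.7]
tcp_rot: [-0.984, 1.57, -0.742]
contact_force: [-0.1, 0.7, -0.5]
opening: 1.003
```

```bash
python3 - <<'E'
from plan import *
from m import *
plan([489.5,198.8,10],14.03)
for n in ('scene','top'):
    p,d=r.grab_frame(n); np.savez(n+'5.npz',p=p,d=d)
    safe(n,np.load(n+'5.npz'),(489.6,198),42)
p=np.load('scene5.npz')['p']; crop(p,270,210,370,310,6,'sc5.png')
p=np.load('top5.npz')['p']; crop(p,100,160,200,240,8,'top5.png')
E
```

```text
t 14.90 pos [440.31 -20.73 148.75] jaw 13.87 open 1.003 F [-0.1  0.7 -0.5] j6 -0.29
 jaw 14.03 rotvec tool deg [-0.16  0.02  0.03]
 jaw 194.03 rotvec tool deg [ 1.7984e+02  5.0000e-02 -3.0000e-02]
 world d [  49.19  219.53 -138.75]  tool shift cm [13.867 20.142 10.032]
scene  z med 41.644847034273994 (array([492.06744385, 198.35830688]), 150.23779296875, 69.53278350830078, 104.9469690322876)
top  z med 42.33364194126284 (array([484.67092896, 213.09873962]), 117.3641128540039, 66.9756851196289, 103.73271751403809)
```

View pics/sc5.png

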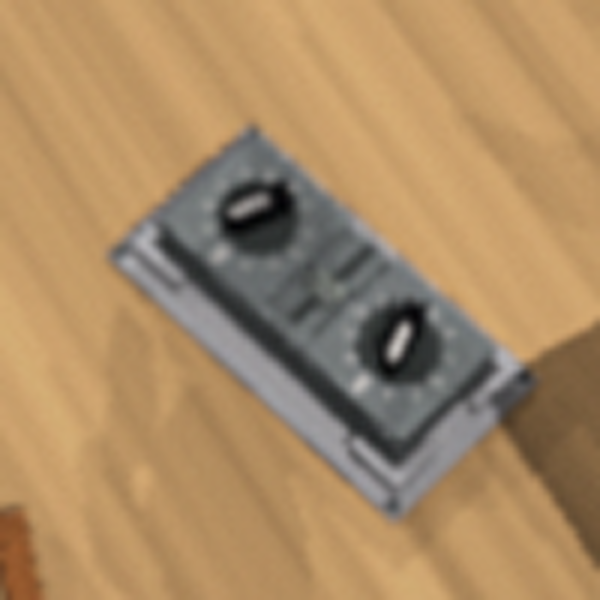

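View pics/top5.png

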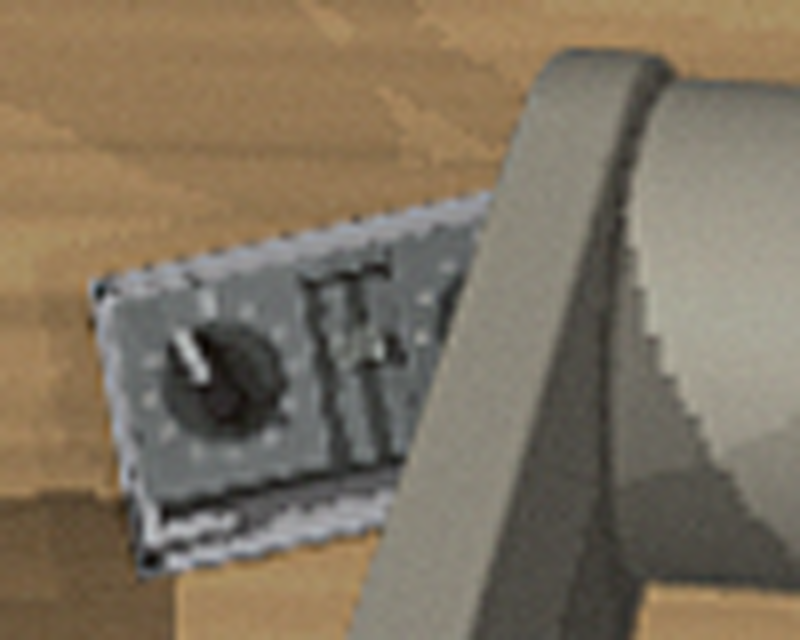

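The safe is seated flat, with its face at z≈42. Next I'll clear the top view and measure the dials.

Call:
{"name": "jog_arm", "arguments": {
  "series": [
    [0,0,0,0,-2,-1,1],
    [0,0,0,0,-4,-1,1],
    [0,0,0,0,-4,-1,1],
    [0,0,0,0,-3,-1,1],
    [0,0,0,0,-2,0,1],
    [0,0,0,0,0,0,1]
  ]
}}

```text
clock: 15.6
eef_pos: [440.1, -174.8, 148.4]
tcp_rot: [-0.661, 1.569, -0.417]
contact_force: [0.3, 0.8, 0.4]
opening: 0.998
```

```bash
cat > dials.py <<'E'
from m import *
import sys
def dials(tag,c=np.array([489.85,198.8]),yaw=14.03,save=True):
    a=np.radians(yaw); ex=np.array([np.cos(a),np.sin(a)]); ey=np.array([-ex[1],ex[0]])
    for n in ('top','scene'):
        p,d=r.grab_frame(n); f=dict(p=p,d=d); np.savez(n+tag+'.npz',**f)
        X=cloud(n,d); safe(n,f,c,42,rad=90)
        g=p.astype(int).sum(2)/3
        for nm,s in (('L',1),('R',-1)):
            q=c+s*44*ey
            # black bar top: pixels with depth z 57..68
            near=np.hypot(X[...,0]-q[0],X[...,1]-q[1])<26
            bm=near&(X[...,2]>58)&(X[...,2]<70)
            if bm.sum()<8: print(n,nm,'no bar');continue
            k=np.argwhere(bm)[:,::-1]; P=ray(n,k,63)[:,:2]
            rc=rect(P); l=(rc[0]-c); 
            w=bm&(g>110)
            W=ray(n,np.argwhere(w)[:,::-1],63)[:,:2] if w.sum() else None
            print(n,nm,'bar n',bm.sum(),'z',np.median(X[...,2][bm]).round(1),'centre',rc[0].round(1),'local',[(l@ex).round(1),(l@ey).round(1)],'size',round(rc[1],1),round(rc[2],1))
            ax=np.degrees(np.arctan2(*(np.linalg.svd(P-P.mean(0))[2][0][::-1])))
            ang=lambda v: np.degrees(np.arctan2(-(v@ey),v@ex))
            print('   bar clock angle mod180: rect',round((yaw-rc[3])%180,1),'pca',round((yaw-ax)%180,1), 'white n',w.sum(), 'white from bar centre', None if W is None else ang(W.mean(0)-rc[0]).round(1))
            if w.sum()>5:
                ax=np.degrees(np.arctan2(*(np.linalg.svd(W-W.mean(0))[2][0][::-1]))); print('   white line pca',round((yaw-ax)%180,1),'ends local',((W-c)@ex).round(0).min(),((W-c)@ex).max().round(0))
    p=np.load('scene%s.npz'%tag)['p']; crop(p,270,210,370,310,6,'sc%s.png'%tag)
    p=np.load('top%s.npz'%tag)['p']; crop(p,100,160,200,240,8,'top%s.png'%tag)
E
python3 - <<'E'
from dials import *
dials('6')
E
```

```text
top  z med 42.472487456073566 (array([488.99215698, 196.51473999]), 151.58653259277344, 66.65445709228516, 103.89576053619385)
top L bar n 60 z 62.9 centre [478.9 239.2] local [np.float64(-0.8), np.float64(41.9)] size 32.4 11.7
   bar clock angle mod180: rect 159.7 pca 159.7 white n 15 white from bar centre -23.9
   white line pca 165.8 ends local -2.0 14.0
top R bar n 63 z 63.2 centre [500.5 154. ] local [np.float64(-0.6), np.float64(-46.0)] size 32.1 12.6
   bar clock angle mod180: rect 16.7 pca 16.1 white n 13 white from bar centre 13.0
   white line pca 19.0 ends local -2.0 15.0
scene  z med 41.560786624557295 (array([492.03536987, 198.14169312]), 150.38250732421875, 69.53501892089844, 104.7061414718628)
scene L bar n 47 z 62.8 centre [480.9 240.5] local [np.float64(1.4), np.float64(42.6)] size 32.8 10.7
   bar clock angle mod180: rect 161.9 pca 160.9 white n 11 white from bar centre -20.3
   white line pca 155.7 ends local -0.0 14.0
scene R bar n 42 z 62.1 centre [504.9 155.8] local [np.float64(4.1), np.float64(-45.3)] size 32.8 12.9
   bar clock angle mod180: rect 15.6 pca 18.3 white n 13 white from bar centre 48.5
   white line pca 17.8 ends local -1.0 15.0
```

View pics/top6.png

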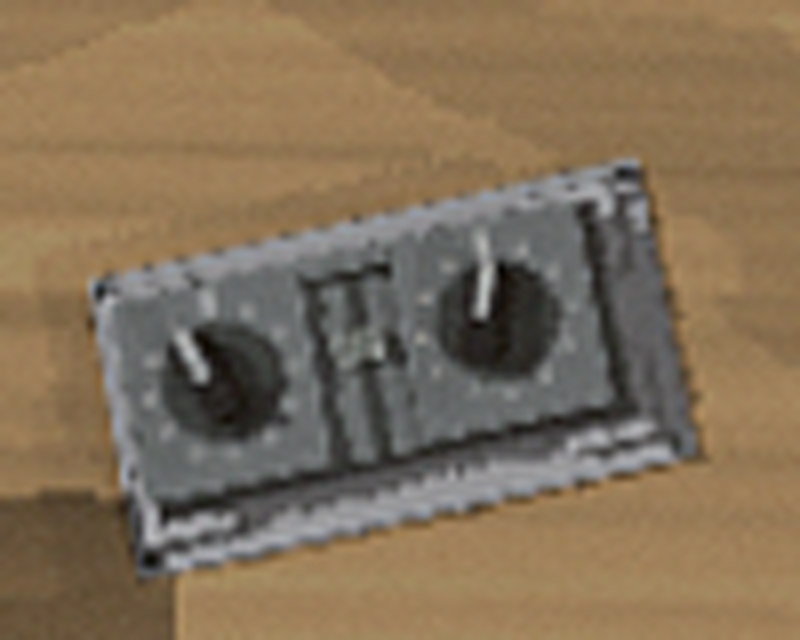

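From the two cameras, the left pointer is at about -20° and the right at about +17°. The safe's centre is about (490.2,197.2) at yaw 14.0°. That puts the left dial axis at about (479.5,239.9) and the right at about (500.9,154.5). I'll do the left dial first: jaw 123.5°, then turn 110° clockwise.

```bash
python3 - <<'E'
from plan import *
plan([479.5,239.9,90],123.5)
E
```

```text
t 15.70 pos [ 438.91 -172.77  147.97] jaw 14.05 open 0.998 F [-0.7 -0.2  0.3] j6 -0.62
 jaw 123.5 rotvec tool deg [-1.0945e+02  3.0000e-02 -3.0000e-02]
 jaw 303.5 rotvec tool deg [ 7.055e+01 -2.000e-02 -3.000e-02]
 world d [ 40.59 412.67 -57.97]  tool shift cm [ 5.818 39.045 13.955]
```

Call:
{"name": "jog_arm", "arguments": {
  "series": [
    [0,0,0,0,0.8,0.3,0.4],
    [0,0,0,0,1.6,0.6,0.4],
    [0,0,0,0,2.7,0.96,0.4],
    [0,0,0,0,2.7,0.96,0.4],
    [0,0,0,0.5,2.7,0.96,0.4],
    [0,0,0,0.5,2.7,0.96,0.4],
    [0,0,0,0.5,2.7,0.96,0.4],
    [0,0,0,0.5,2.7,0.96,0.4],
    [0,0,0,0.5,2.7,0.96,0.4],
    [0,0,0,0.5,2.7,0.96,0.4],
    [0,0,0,0.5,2.7,0.96,0.4],
    [0,0,0,0.5,2.7,0.96,0.4],
    [0,0,0,0.5,2.7,0.96,0.4],
    [0,0,0,0.5,2.7,0.96,0.4],
    [0,0,0,0.5,2.4,0.9,0.4],
    [0,0,0,0.3,1.2,0.43,0.4],
    [0,0,0,0,0.65,0.2,0.4]
  ]
}}

```text
clock: 17.4
eef_pos: [478.1, 240.6, 89.6]
tcp_rot: [-2.997, 1.57, -2.75]
contact_force: [-0.0, 0.4, -0.0]
opening: 0.404
```

Call:
{"name": "jog_arm", "arguments": {
  "series": [
    [-4,0,0,0,0,0,0.4],
    [-7,0,0,0,0,0,0.4],
    [-7,0,0,0,0,0,0.4],
    [-7,0,0,0,0,0,0.4],
    [-7,0,0,0,0,0,0.4],
    [-7,0,0,0,0,0,0.4],
    [-7,0,0,0,0,0,0.4],
    [-7,0,0,0,0,0,0.4],
    [-7,0,0,0,0,0,0.4],
    [-7,0,0,0,0,0,0.4],
    [-7,0,0,0,0,0,0.4],
    [-7,0,0,0,0,0,0.4],
    [-7,0,0,0,0,0,0.4],
    [-7,0,0,0,0,0,0.4],
    [-7,0,0,0,0,0,0.4],
    [-5,0,0,0,0,0,0.4],
    [-2.5,0,0,0,0,0,0.4],
    [0,0,0,0,0,0,0.4],
    [0,0,0,0,0,0,0.4]
  ]
}}

```text
clock: 19.3
eef_pos: [478.9, 238.6, 90.2]
tcp_rot: [2.073, 1.571, -2.056]
contact_force: [-0.7, 0.5, -0.3]
opening: 0.399
```

```bash
python3 - <<'E'
from plan import *
plan([479.5,239.9,48],123.5)
p,d=r.grab_frame('scene'); crop(p,270,190,390,310,6,'sc7.png')
E
```

```text
t 19.30 pos [478.95 238.64  90.18] jaw 123.45 open 0.399 F [-0.7  0.5 -0.3] j6 -1.70
 jaw 123.5 rotvec tool deg [-0.05 -0.   -0.01]
 jaw 303.5 rotvec tool deg [ 1.7995e+02 -1.0000e-02  1.0000e-02]
 world d [  0.55   1.26 -42.18]  tool shift cm [ 4.218 -0.116  0.075]
```

View pics/sc7.png

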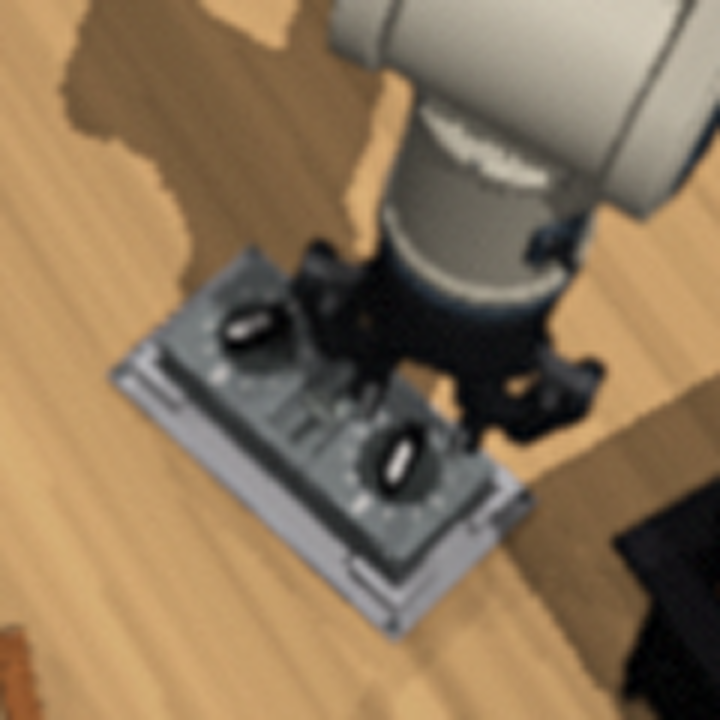

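Call:
{"name": "jog_arm", "arguments": {
  "series": [
    [0,0,0,0.5,-0.12,0.07,0.4],
    [0,0,0,1,0,0,0.4],
    [0,0,0,1,0,0,0.4],
    [0,0,0,0.8,0,0,0.4],
    [0,0,0,0.5,0,0,0.4],
    [0,0,0,0.3,0,0,0.4],
    [0,0,0,0.1,0,0,0.4],
    [0,0,0,0,0,0,0.4],
    [0,0,0,0,0,0,0.4]
  ]
}}

```text
clock: 20.25
eef_pos: [480.0, 240.3, 48.3]
tcp_rot: [-1.71, 1.57, 0.446]
contact_force: [0.1, -0.3, -0.3]
opening: 0.403
```

```bash
python3 - <<'E'
from plan import *
plan([479.5,239.9,48],123.5)
E
```

```text
t 20.25 pos [480.04 240.3   48.26] jaw 123.54 open 0.403 F [ 0.1 -0.3 -0.3] j6 -1.69
 jaw 123.5 rotvec tool deg [ 0.04 -0.    0.03]
 jaw 303.5 rotvec tool deg [-1.7996e+02 -5.0000e-02 -1.0000e-02]
 world d [-0.54 -0.4  -0.26]  tool shift cm [ 0.026  0.067 -0.004]
```

Closing gently on the bar.

Call:
{"name": "jog_arm", "arguments": {
  "series": [
    [0,0,0,0,0,0,0.3],
    [0,0,0,0,0,0,0.2],
    [0,0,0,0,0,0,0.15],
    [0,0,0,0,0,0,0.1],
    [0,0,0,0,0,0,0.05],
    [0,0,0,0,0,0,0.05],
    [0,0,0,0,0,0,0.05]
  ],
  "force": 25
}}

```text
clock: 20.95
eef_pos: [480.1, 240.1, 48.3]
tcp_rot: [-2.198, 1.57, -0.042]
contact_force: [1.4, -3.6, 4.8]
opening: 0.122
```

```bash
python3 - <<'E'
from plan import *
plan([479.5,239.9,48],123.5)
E
```

```text
t 20.95 pos [480.11 240.13  48.29] jaw 123.55 open 0.122 F [ 1.4 -3.6  4.8] j6 -1.69
 jaw 123.5 rotvec tool deg [ 0.05 -0.02  0.03]
 jaw 303.5 rotvec tool deg [-1.7995e+02 -4.0000e-02 -3.0000e-02]
 world d [-0.61 -0.23 -0.29]  tool shift cm [0.029 0.063 0.014]
```

Call:
{"name": "jog_arm", "arguments": {
  "series": [
    [3,0,0,0,0,0,0.05],
    [6,0,0,0,0,0,0.05],
    [6,0,0,0,0,0,0.05],
    [6,0,0,0,0,0,0.05],
    [6,0,0,0,0,0,0.05],
    [6,0,0,0,0,0,0.05],
    [6,0,0,0,0,0,0.05],
    [6,0,0,0,0,0,0.05],
    [6,0,0,0,0,0,0.05],
    [6,0,0,0,0,0,0.05]
  ]
}}

```text
clock: 21.95
eef_pos: [480.1, 239.6, 48.3]
tcp_rot: [-2.23, 1.57, -1.072]
contact_force: [1.8, -5.8, 7.3]
opening: 0.118
```

```bash
python3 - <<'E'
from plan import *
plan([480,240.1,48.3],14)
E
```

```text
t 21.95 pos [480.11 239.6   48.28] jaw 66.32 open 0.118 F [ 1.8 -5.8  7.3] j6 -0.70
 jaw 14 rotvec tool deg [ 5.232e+01 -1.000e-02  5.000e-02]
 jaw 194 rotvec tool deg [-1.2768e+02 -6.0000e-02 -1.0000e-02]
 world d [-0.11  0.5   0.02]  tool shift cm [-0.002  0.03   0.041]
```

Call:
{"name": "jog_arm", "arguments": {
  "series": [
    [6,0,0,0,0,0,0.05],
    [6,0,0,0,0,0,0.05],
    [6,0,0,0,0,0,0.05],
    [6,0,0,0,0,0,0.05],
    [6,0,0,0,0,0,0.05],
    [6,0,0,0,0,0,0.05],
    [6,0,0,0,0,0,0.05],
    [5,0,0,0,0,0,0.05],
    [3,0,0,0,0,0,0.05],
    [2.3,0,0,0,0,0,0.05],
    [0,0,0,0,0,0,0.05],
    [0,0,0,0,0,0,0.05]
  ]
}}

```text
clock: 23.15
eef_pos: [479.6, 239.3, 48.3]
tcp_rot: [-2.257, 1.569, -2.009]
contact_force: [0.2, -7.3, 9.3]
opening: 0.12
```

```bash
python3 - <<'E'
from plan import *
plan([480,240.1,48.3],14)
p,d=r.grab_frame('scene'); crop(p,270,190,390,310,6,'sc8.png')
E
```

```text
t 23.15 pos [479.58 239.34  48.27] jaw 14.25 open 0.120 F [ 0.2 -7.3  9.3] j6 0.21
 jaw 14 rotvec tool deg [ 0.25 -0.05  0.06]
 jaw 194 rotvec tool deg [-1.7975e+02 -1.0000e-01 -8.0000e-02]
 world d [0.42 0.76 0.03]  tool shift cm [-0.003  0.063  0.059]
```

View pics/sc8.png

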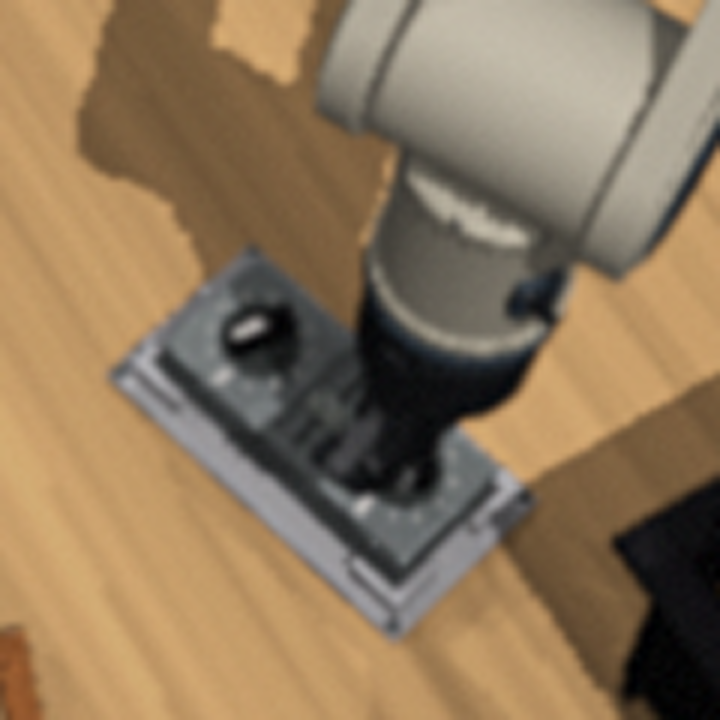

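Call:
{"name": "jog_arm", "arguments": {
  "series": [
    [0.25,0,0,0,0,0,0.05],
    [0,0,0,0,0,0,0.05],
    [0,0,0,0,0,0,0.2],
    [0,0,0,0,0,0,0.3],
    [0,0,0,0,0,0,0.4],
    [0,0,0,0,0,0,0.4],
    [0,0,0,-0.5,0,0,0.4],
    [0,0,0,-1,0,0,0.4],
    [0,0,0,-1.5,0,0,0.4],
    [0,0,0,-1.5,0,0,0.4],
    [0,0,0,-0.5,0,0,0.4],
    [0,0,0,0,0,0,0.4]
  ]
}}

```text
clock: 24.4
eef_pos: [480.5, 240.6, 99.2]
tcp_rot: [0.235, 1.569, 0.479]
contact_force: [-0.5, -0.2, -0.3]
opening: 0.397
```

```bash
python3 - <<'E'
from plan import *
from dials import *
dials('9')
plan([500.9,154.5,98],-93)
E
```

```text
top  z med 42.573823985841955 (array([489.072052  , 194.85739136]), 146.28262329101562, 67.2363510131836, 104.0740909576416)
top L bar n 52 z 63.0 centre [477.4 240.1] local [np.float64(-2.1), np.float64(43.0)] size 29.7 11.6
   bar clock angle mod180: rect 90.3 pca 95.2 white n 14 white from bar centre 73.7
   white line pca 90.0 ends local -2.0 2.0
top R bar n 61 z 63.4 centre [500.2 155.3] local [np.float64(-0.5), np.float64(-44.7)] size 32.4 11.4
   bar clock angle mod180: rect 20.3 pca 18.4 white n 12 white from bar centre 11.0
   white line pca 15.1 ends local 1.0 15.0
scene  z med 41.6954145116739 (array([491.33581543, 200.37484741]), 150.346435546875, 68.00837707519531, 105.4140682220459)
scene L bar n 22 z 62.8 centre [479.6 249.5] local [np.float64(2.4), np.float64(51.7)] size 13.7 12.2
   bar clock angle mod180: rect 93.3 pca 128.4 white n 0 white from bar centre None
scene R bar n 45 z 62.3 centre [504.4 157.3] local [np.float64(4.0), np.float64(-43.7)] size 31.8 12.5
   bar clock angle mod180: rect 20.3 pca 18.3 white n 10 white from bar centre 49.9
   white line pca 15.1 ends local 1.0 13.0
t 24.50 pos [479.66 240.14  97.88] jaw 13.99 open 0.400 F [-0.  -0.2 -0.9] j6 0.22
 jaw -93 rotvec tool deg [106.99  -0.     0.  ]
 jaw 87 rotvec tool deg [-73.01  -0.    -0.  ]
 world d [ 21.24 -85.64   0.12]  tool shift cm [-0.013 -8.824 -0.01 ]
```

View pics/sc9.png

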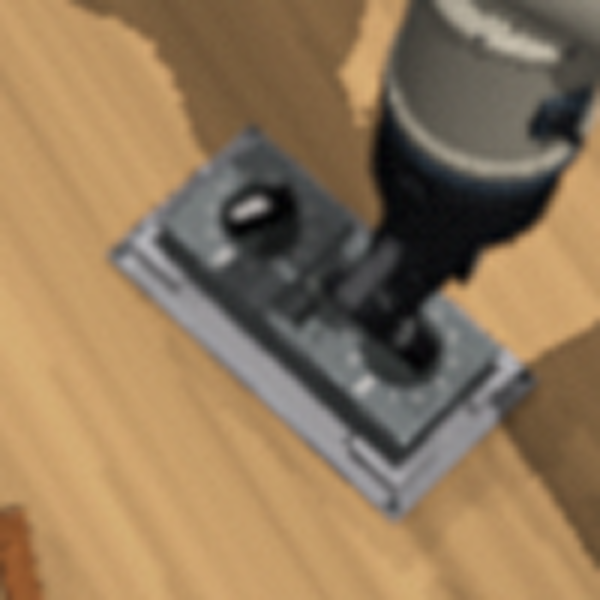

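View pics/top9.png

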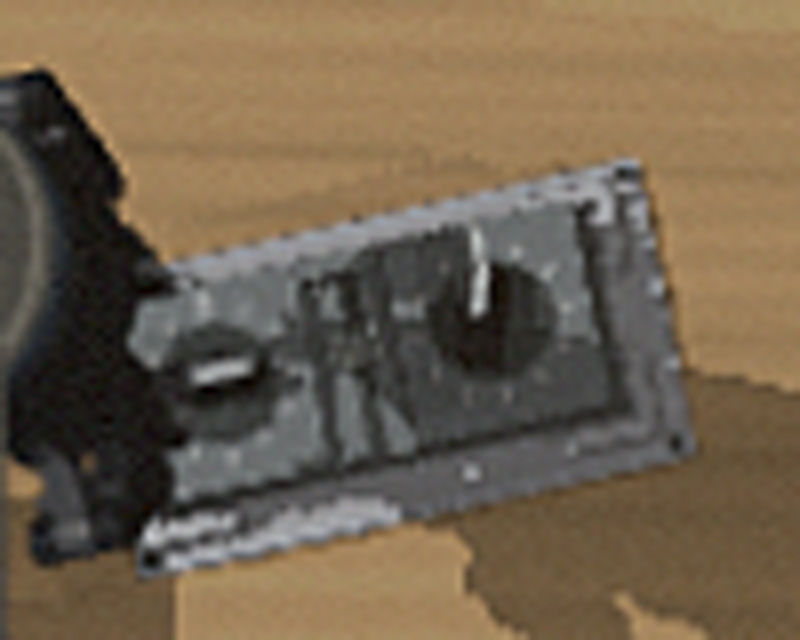

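The left pointer reads 90° (rect 90.3, white line 90.0). The safe shifted about 1 mm within its play. Now the right dial at about (500.5,155.9), starting with the jaw at -94°.

Call:
{"name": "jog_arm", "arguments": {
  "series": [
    [0,0,0,0,-1,0,0.4],
    [0,0,0,0,-2,0,0.4],
    [0,0,0,0,-2.5,0,0.4],
    [0,0,0,0,-2,0,0.4],
    [0,0,0,0,-1.2,0,0.4]
  ]
}}

```text
clock: 25.0
eef_pos: [500.6, 153.9, 97.3]
tcp_rot: [-2.94, 1.569, -2.697]
contact_force: [-0.7, 0.5, -0.1]
opening: 0.395
```

Call:
{"name": "jog_arm", "arguments": {
  "series": [
    [4,0,0,0,0,0,0.4],
    [7,0,0,0,0,0,0.4],
    [7,0,0,0,0,0,0.4],
    [7,0,0,0,0,0,0.4],
    [7,0,0,0,0,0,0.4],
    [7,0,0,0,0,0,0.4],
    [7,0,0,0,0,0,0.4],
    [7,0,0,0,0,0,0.4],
    [7,0,0,0,0,0,0.4],
    [7,0,0,0,0,0,0.4],
    [7,0,0,0,0,0,0.4],
    [7,0,0,0,0,0,0.4],
    [7,0,0,0,0,0,0.4],
    [7,0,0,0,0,0,0.4],
    [7,0,0,0,0,0,0.4],
    [4,0,0,0,0,0,0.4],
    [2,0,0,0,0,0,0.4],
    [0,0,0,0,0,0,0.4],
    [0,0,0,0,0,0,0.4]
  ]
}}

```text
clock: 26.9
eef_pos: [500.7, 155.6, 97.7]
tcp_rot: [-1.239, 1.57, -2.879]
contact_force: [-0.2, -0.8, -1.1]
opening: 0.4
```

```bash
python3 - <<'E'
from plan import *
plan([500.5,155.9,48],-94)
p,d=r.grab_frame('scene'); crop(p,260,190,380,310,6,'sc10.png')
E
```

```text
t 26.90 pos [500.7  155.61  97.72] jaw -93.94 open 0.400 F [-0.2 -0.8 -1.1] j6 1.94
 jaw -94 rotvec tool deg [0.06 0.01 0.03]
 jaw 86 rotvec tool deg [-1.7994e+02 -4.0000e-02  2.0000e-02]
 world d [ -0.2    0.29 -49.72]  tool shift cm [ 4.972 -0.02  -0.028]
```

View pics/sc10.png

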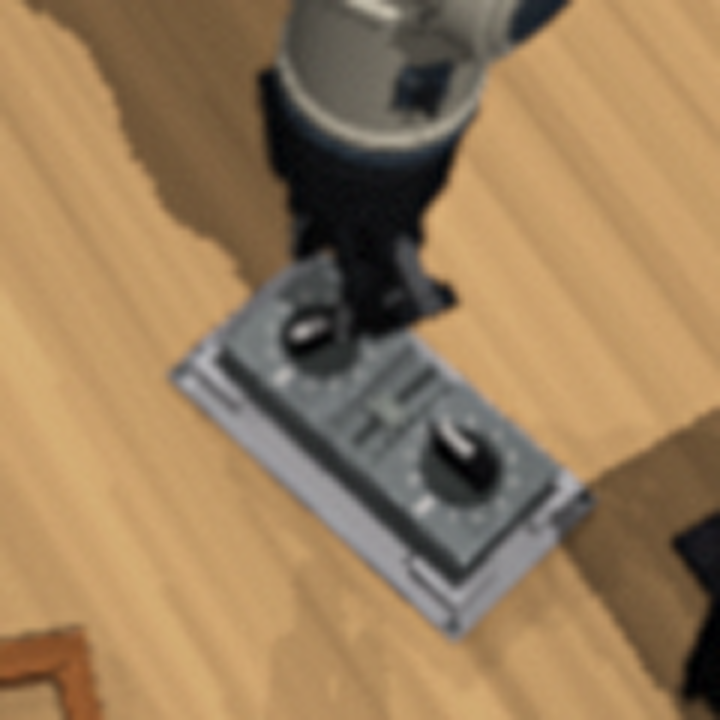

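Call:
{"name": "jog_arm", "arguments": {
  "series": [
    [0,0,0,0.5,-0.02,-0.02,0.4],
    [0,0,0,1,0,0,0.4],
    [0,0,0,1,0,0,0.4],
    [0,0,0,1,0,0,0.4],
    [0,0,0,0.8,0,0,0.4],
    [0,0,0,0.4,0,0,0.4],
    [0,0,0,0.25,0,0,0.4],
    [0,0,0,0,0,0,0.4],
    [0,0,0,0,0,0,0.4]
  ]
}}

```text
clock: 27.85
eef_pos: [500.9, 156.1, 48.7]
tcp_rot: [1.968, 1.57, 0.328]
contact_force: [-0.6, 0.1, -0.2]
opening: 0.4
```

Call:
{"name": "jog_arm", "arguments": {
  "series": [
    [0,0,0,0,0,0,0.3],
    [0,0,0,0,0,0,0.2],
    [0,0,0,0,0,0,0.15],
    [0,0,0,0,0,0,0.1],
    [0,0,0,0,0,0,0.05],
    [0,0,0,0,0,0,0.05],
    [0,0,0,0,0,0,0.05]
  ],
  "force": 25
}}

```text
clock: 28.55
eef_pos: [500.8, 155.8, 48.8]
tcp_rot: [1.065, 1.57, -0.575]
contact_force: [0.4, -3.5, 5.7]
opening: 0.118
```

```bash
python3 - <<'E'
from plan import *
plan([500.5,155.9,48],-16)
E
```

```text
t 28.55 pos [500.83 155.81  48.83] jaw -94.00 open 0.118 F [ 0.4 -3.5  5.7] j6 1.94
 jaw -16 rotvec tool deg [-7.8e+01  2.0e-02 -1.0e-02]
 jaw 164 rotvec tool deg [ 1.02e+02 -1.00e-02 -2.00e-02]
 world d [-0.33  0.09 -0.83]  tool shift cm [ 0.083 -0.033 -0.007]
```

Call:
{"name": "jog_arm", "arguments": {
  "series": [
    [-3,0,0,0,0,0,0.05],
    [-6,0,0,0,0,0,0.05],
    [-6,0,0,0,0,0,0.05],
    [-6,0,0,0,0,0,0.05],
    [-6,0,0,0,0,0,0.05],
    [-6,0,0,0,0,0,0.05],
    [-6,0,0,0,0,0,0.05],
    [-6,0,0,0,0,0,0.05],
    [-6,0,0,0,0,0,0.05],
    [-6,0,0,0,0,0,0.05],
    [-6,0,0,0,0,0,0.05],
    [-6,0,0,0,0,0,0.05],
    [-5,0,0,0,0,0,0.05],
    [-3,0,0,0,0,0,0.05],
    [-1,0,0,0,0,0,0.05],
    [0,0,0,0,0,0,0.05],
    [0,0,0,0,0,0,0.05]
  ]
}}

```text
clock: 30.25
eef_pos: [500.9, 155.7, 48.8]
tcp_rot: [-0.367, 1.57, -0.646]
contact_force: [-1.2, -3.4, 5.9]
opening: 0.122
```

```bash
python3 - <<'E'
from plan import *
plan([500.5,155.9,48],-16)
E
```

```text
t 30.25 pos [500.87 155.74  48.85] jaw -15.99 open 0.122 F [-1.2 -3.4  5.9] j6 0.58
 jaw -16 rotvec tool deg [0.01 0.03 0.01]
 jaw 164 rotvec tool deg [-1.7999e+02 -2.0000e-02  4.0000e-02]
 world d [-0.37  0.16 -0.85]  tool shift cm [ 0.085  0.005 -0.04 ]
```

Call:
{"name": "jog_arm", "arguments": {
  "series": [
    [0,0,0,0,0,0,0.2],
    [0,0,0,0,0,0,0.3],
    [0,0,0,0,0,0,0.4],
    [0,0,0,0,0,0,0.4],
    [0,0,0,-0.5,0,0,0.4],
    [0,0,0,-1,0,0,0.4],
    [0,0,0,-1.5,0,0,0.4],
    [0,0,0,-1.5,0,0,0.4],
    [0,0,0,-1.5,0,0,0.4],
    [-6,0,0,0,-1,-2,0],
    [-8,0,0,0,-2,-3,0],
    [-8,0,0,0,-2,-3,0],
    [-8,0,0,0,-2,-3,0],
    [0,0,0,0,-4,-2,0],
    [0,0,0,0,-4,-2,0],
    [0,0,0,0,-3,-1,0],
    [0,0,0,0,0,0,0],
    [0,0,0,0,0,0,0]
  ]
}}

```text
clock: 32.05
eef_pos: [365.7, -23.8, 109.2]
tcp_rot: [-0.16, 1.57, 0.081]
contact_force: [1.3, -0.5, -0.4]
opening: 0.002
```

```bash
python3 - <<'E'
from plan import *
from dials import *
dials('11')
plan([490,198,98],14)
E
```

```text
top  z med 42.58239588845106 (array([488.50244141, 198.72756958]), 151.89199829101562, 67.1002426147461, 104.3836555480957)
top L bar n 58 z 63.2 centre [477.4 240.9] local [np.float64(-1.9), np.float64(43.8)] size 32.1 11.4
   bar clock angle mod180: rect 90.3 pca 89.8 white n 12 white from bar centre 72.7
   white line pca 87.1 ends local -2.0 2.0
top R bar n 57 z 63.0 centre [499.1 156.7] local [np.float64(-1.2), np.float64(-43.1)] size 31.6 10.8
   bar clock angle mod180: rect 121.1 pca 120.4 white n 12 white from bar centre -57.0
   white line pca 120.2 ends local -1.0 7.0
scene  z med 41.632058096082005 (array([491.66940308, 200.60314941]), 150.24325561523438, 69.52274322509766, 105.5571403503418)
scene L bar n 46 z 63.2 centre [482.1 241.7] local [np.float64(2.8), np.float64(43.5)] size 30.6 15.2
   bar clock angle mod180: rect 87.7 pca 90.5 white n 9 white from bar centre 110.0
   white line pca 100.9 ends local -3.0 2.0
scene R bar n 42 z 61.6 centre [503.8 159.2] local [np.float64(3.9), np.float64(-41.8)] size 33.0 11.5
   bar clock angle mod180: rect 119.4 pca 121.3 white n 8 white from bar centre -93.1
   white line pca 129.2 ends local -1.0 8.0
t 32.15 pos [365.75 -22.85 108.88] jaw 14.00 open -0.002 F [ 0.5  0.1 -0.3] j6 -0.31
 jaw 14 rotvec tool deg [0.   0.05 0.  ]
 jaw 194 rotvec tool deg [-1.8e+02 -0.0e+00  7.0e-02]
 world d [124.25 220.85 -10.88]  tool shift cm [ 1.102 18.423 17.399]
```

View pics/sc11.png

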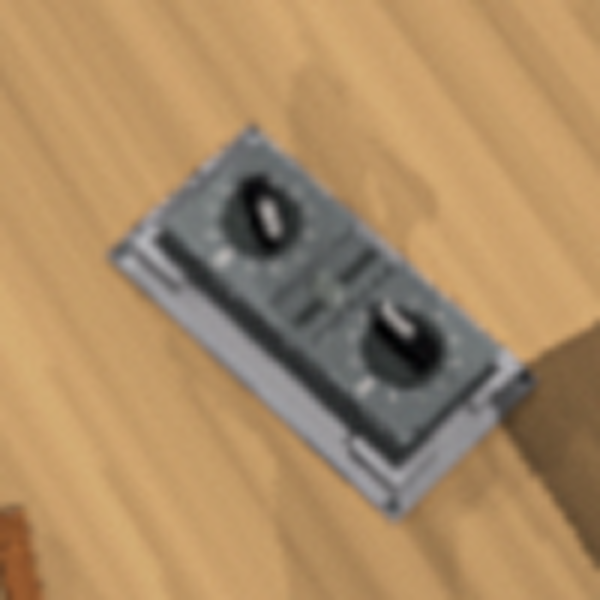

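View pics/top11.png

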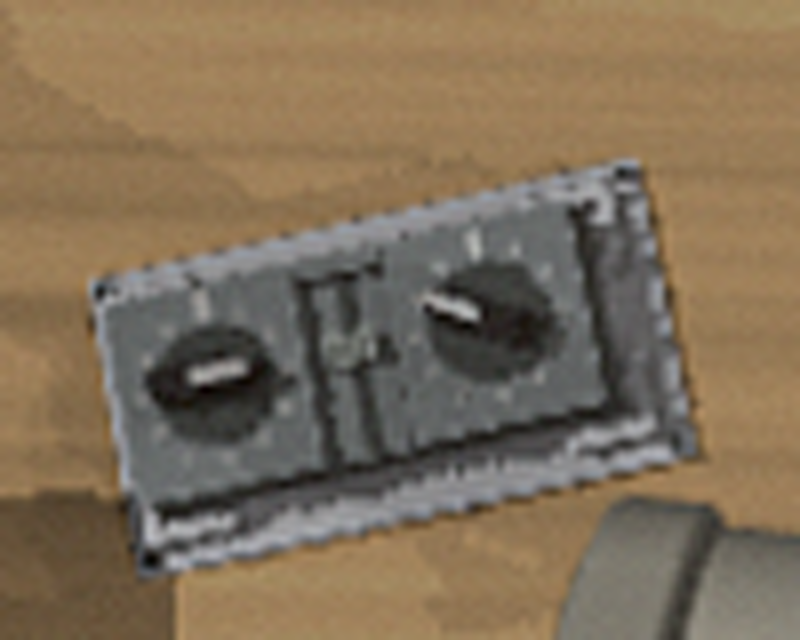

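Both dials look right: left about 90°, right about -60°, with the white ends on the correct side in both views. Now to locate the catch and channel.

```bash
python3 - <<'E'
from h import *
c=np.array([489.65,199.45]); a=np.radians(14.4); ex=np.array([np.cos(a),np.sin(a)]); ey=np.array([-ex[1],ex[0]])
B={'top':np.array([-1,-.55]),'scene':np.array([1,.55])}
for n in ('top','scene'):
    f=np.load(n+'11.npz'); X=cloud(n,f['d'])
    uv=np.array([[350/8+100,350/8+160]]) if n=='top' else np.array([[330/6+270,292/6+210]])
    P=ray(n,uv,42)[0,:2]-B[n]-c; print(n,'catch pick local',(P@ex).round(1),(P@ey).round(1))
    # depth profile: points deeper than face inside safe
    L=np.stack([(X[...,:2]-B[n]-c)@ex,(X[...,:2]-B[n]-c)@ey],-1)
    m=(abs(L[...,0])<30)&(abs(L[...,1])<22)
    lo=m&(X[...,2]<38.5)&(X[...,2]>30)
    print(' channel pts',lo.sum(),'z',np.median(X[...,2][lo]),'x',np.percentile(L[lo][:,0],[2,98]).round(1),'y',np.percentile(L[lo][:,1],[2,50,98]).round(1))
    # catch: face height & inside |y|<7
    hi=m&(X[...,2]>38.5)&(abs(L[...,1])<7); print(' catch-height x',np.sort(L[hi][:,0]).round(1))
    g=cv2.cvtColor(f['p'],cv2.COLOR_RGB2HSV)
    br=m&(f['p'].astype(int).sum(2)>360)&(abs(L[...,1])<12)
    print(' bright',br.sum(),L[br].mean(0) if br.sum() else '')
p=np.load('top11.npz')['p']; crop(p,130,185,160,225,18,'top11c.png')
E
```

```text
top catch pick local 0.5 0.5
 channel pts 217 z 34.591065109383635 x [-28.9  26.5] y [-10.8   3.4  16.3]
 catch-height x [-22.2 -21.2 -20.  -14.5  -2.9  -2.6  -2.   -1.8  -1.7  -0.8  -0.1  -0.
   0.7   0.9   1.    1.5   2.4   3.    3.1   3.4   3.7   4.    4.5   4.6
   4.8   5.9   6.6  26.2  26.2  27.4  27.9  28.3  28.6  29.5  29.5  29.6
  29.9]
 bright 4 [ 4.7236968  -0.05465622]
scene catch pick local 2.1 2.9
 channel pts 141 z 34.533408249366175 x [-29.7  20.8] y [-20.7  -2.   20.1]
 catch-height x [-13.7  -4.5  -3.9  -2.5  -2.1  -1.9  -0.7   0.    0.1   1.6   2.1   2.9
   2.9   3.1   4.    4.8   4.9   5.4   6.    7.    9.7  16.1  18.   24.6
  25.   26.2  26.5  28.8  29.5  29.8]
 bright 1 [0.01441253 5.08666647]
```

View pics/top11c.png

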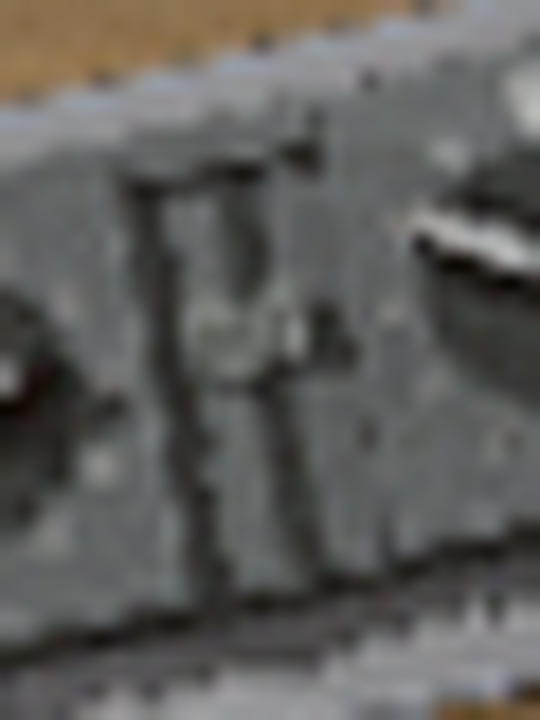

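```bash
python3 - <<'E'
from plan import *
c=np.array([489.65,199.45]); a=np.radians(14.4); ex=np.array([np.cos(a),np.sin(a)]); ey=np.array([-ex[1],ex[0]])
P=ray('top',[[118/18+129.5,185/18+184.5],[322/18+129.5,150/18+184.5]],42)[:,:2]+[1,.55]-c
print(np.c_[P@ex,P@ey].round(1))
# scene: face grey rect ends check & ticks
p=np.load('scene11.npz')['p']; crop(p,305,235,345,275,15,'sc11c.png')
t=c-22*ex; print('start xy',t)
plan([*t,75],14.4)
E
```

```text
[[ 27.3  15.3]
 [ 25.5 -13.7]]
start xy [468.34117046 193.97882248]
t 32.15 pos [365.75 -22.85 108.88] jaw 14.00 open -0.002 F [ 0.5  0.1 -0.3] j6 -0.31
 jaw 14.4 rotvec tool deg [-0.4   0.05  0.  ]
 jaw 194.4 rotvec tool deg [ 1.796e+02  0.000e+00 -7.000e-02]
 world d [102.6  216.83 -33.88]  tool shift cm [ 3.4   18.557 15.198]
```

View pics/sc11c.png

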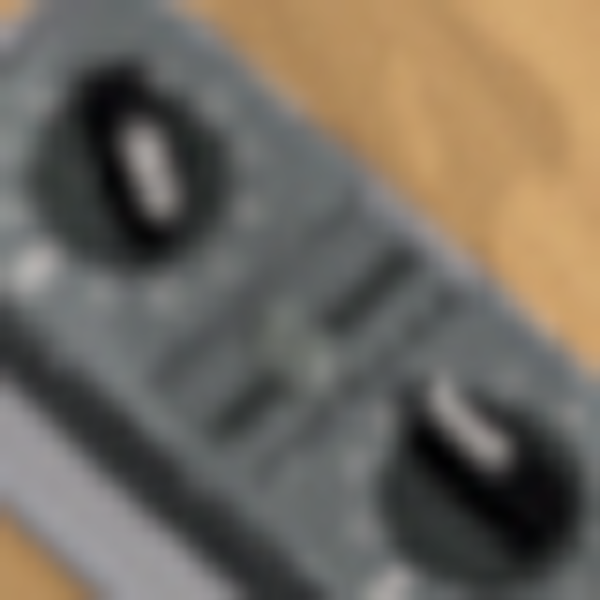

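Call:
{"name": "jog_arm", "arguments": {
  "series": [
    [0,0,0,0,0.6,0.5,0],
    [0,0,0,0,1.2,1.0,0],
    [0,0,0,0,2,1.65,0],
    [0,0,0,0,2,1.65,0],
    [0,0,0,0,2,1.65,0],
    [0,0,0,0,2,1.65,0],
    [0,0,0,0,2,1.65,0],
    [0,0,0,0,2,1.65,0],
    [0,0,0,0,2,1.65,0],
    [0,0,0,0.5,1.5,1.2,0],
    [0,0,0,1,0.9,0.7,0],
    [0,0,0,1,0.4,0.25,0],
    [-0.4,0,0,0.8,0,0,0],
    [0,0,0,0,0,0,0],
    [0,0,0,0,0,0,0]
  ]
}}

```text
clock: 33.65
eef_pos: [467.2, 193.0, 75.1]
tcp_rot: [-2.951, 1.569, -2.7]
contact_force: [0.0, -0.1, 0.3]
opening: 0.002
```

```bash
python3 - <<'E'
from plan import *
c=np.array([489.65,199.45]); a=np.radians(14.4); ex=np.array([np.cos(a),np.sin(a)]); ey=np.array([-ex[1],ex[0]])
t=c-22*ex+0.5*ey
plan([*t,37],14.4)
for n in ('scene','top'):
    p,d=r.grab_frame(n); np.savez(n+'12.npz',p=p,d=d)
p=np.load('scene12.npz')['p']; crop(p,270,190,390,310,6,'sc12.png')
p=np.load('top12.npz')['p']; crop(p,100,160,200,240,8,'top12.png')
E
```

```text
t 33.65 pos [467.19 192.99  75.07] jaw 14.35 open 0.002 F [ 0.  -0.1  0.3] j6 0.14
 jaw 14.4 rotvec tool deg [-0.05 -0.08  0.02]
 jaw 194.4 rotvec tool deg [1.7995e+02 2.0000e-02 1.3000e-01]
 world d [  1.03   1.48 -38.07]  tool shift cm [3.806 0.119 0.141]
```

View pics/sc12.png

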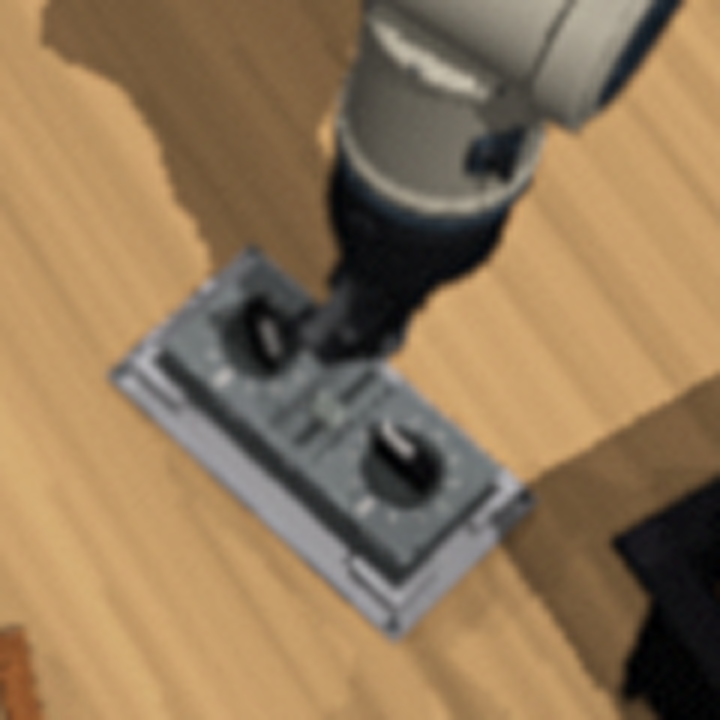

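View pics/top12.png

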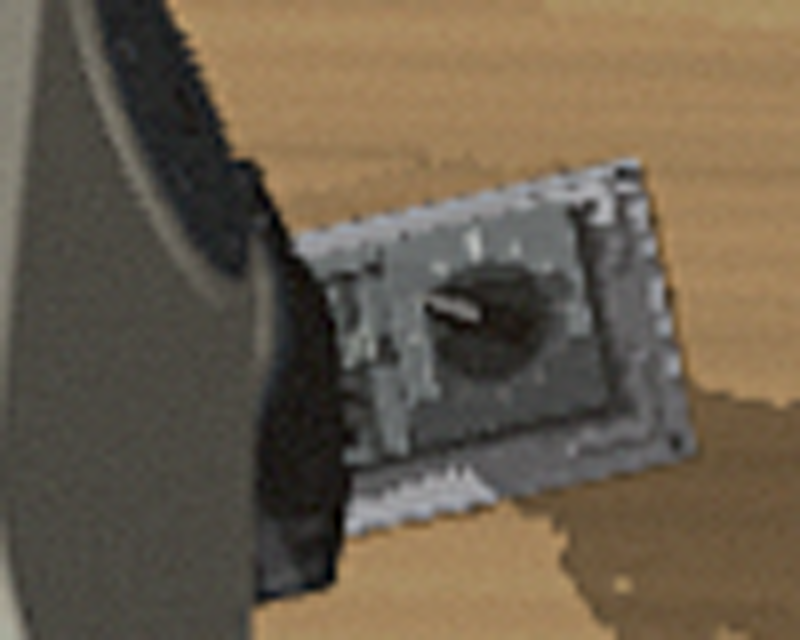

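Call:
{"name": "jog_arm", "arguments": {
  "series": [
    [0,-0.08,0,0.5,0.06,0.07,0],
    [0,0,0,0.8,0.06,0.07,0],
    [0,0,0,0.8,0,0,0],
    [0,0,0,0.6,0,0,0],
    [0,0,0,0.3,0,0,0],
    [0,0,0,0.1,0,0,0],
    [0,0,0,0.1,0,0,0],
    [0,0,0,0.1,0,0,0],
    [0,0,0,0,0,0,0]
  ]
}}

```text
clock: 34.65
eef_pos: [469.0, 195.4, 42.6]
tcp_rot: [0.034, 1.569, 0.285]
contact_force: [-0.1, 0.7, 0.5]
opening: -0.001
```

```bash
python3 - <<'E'
from plan import *
c=np.array([489.65,199.45]); a=np.radians(14.4); ex=np.array([np.cos(a),np.sin(a)]); ey=np.array([-ex[1],ex[0]])
t=c-22*ex+0.5*ey
plan([*t,37],14.4)
E
```

```text
t 34.65 pos [469.01 195.42  42.57] jaw 14.39 open -0.001 F [-0.1  0.7  0.5] j6 0.14
 jaw 14.4 rotvec tool deg [-0.01  0.09 -0.  ]
 jaw 194.4 rotvec tool deg [ 1.7999e+02 -0.0000e+00 -1.5000e-01]
 world d [-0.79 -0.95 -5.57]  tool shift cm [ 0.557 -0.073 -0.101]
```

Call:
{"name": "jog_arm", "arguments": {
  "series": [
    [0,0,0,0,-0.06,-0.08,0],
    [0,0,0,0.08,0,0,0],
    [0,0,0,0.08,0,0,0],
    [0,0,0,0.08,0,0,0],
    [0,0,0,0,0,0,0]
  ]
}}

```text
clock: 35.15
eef_pos: [468.2, 194.6, 40.0]
tcp_rot: [-0.001, 1.57, 0.251]
contact_force: [0.7, -0.3, 0.4]
opening: 0.001
```

```bash
python3 - <<'E'
from plan import *
c=np.array([489.65,199.45]); a=np.radians(14.4); ex=np.array([np.cos(a),np.sin(a)]); ey=np.array([-ex[1],ex[0]])
t=c-22*ex+0.5*ey
plan([*t,37],14.4)
E
```

```text
t 35.15 pos [468.24 194.58  39.98] jaw 14.39 open 0.001 F [ 0.7 -0.3  0.4] j6 0.14
 jaw 14.4 rotvec tool deg [-0.01  0.07  0.  ]
 jaw 194.4 rotvec tool deg [ 1.7999e+02  0.0000e+00 -1.1000e-01]
 world d [-0.02 -0.12 -2.98]  tool shift cm [ 0.298 -0.011 -0.006]
```

The fingertip is 2 mm into the channel with no contact. I'll go 3 mm deeper.

Call:
{"name": "jog_arm", "arguments": {
  "series": [
    [0,0,0,0.1,0,0,0],
    [0,0,0,0.1,0,0,0],
    [0,0,0,0.08,0,0,0],
    [0,0,0,0,0,0,0],
    [0,0,0,0,0,0,0]
  ]
}}

```text
clock: 35.65
eef_pos: [468.3, 194.6, 37.3]
tcp_rot: [0.001, 1.569, 0.252]
contact_force: [-0.4, 0.2, 0.0]
opening: 0.001
```

Call:
{"name": "jog_arm", "arguments": {
  "series": [
    [0,0,0,0,0,0.1,0],
    [0,0,0,0,0,0.15,0],
    [0,0,0,0,0,0.15,0],
    [0,0,0,0,0,0.15,0],
    [0,0,0,0,0,0.15,0],
    [0,0,0,0,0,0.1,0],
    [0,0,0,0,0,0,0]
  ]
}}

```text
clock: 36.35
eef_pos: [476.3, 196.7, 37.3]
tcp_rot: [0.002, 1.569, 0.253]
contact_force: [0.5, -0.1, 0.5]
opening: 0.0
```

Call:
{"name": "jog_arm", "arguments": {
  "series": [
    [0,0,0,0,0,0.15,0],
    [0,0,0,0,0,0.15,0],
    [0,0,0,0,0,0.15,0],
    [0,0,0,0,0,0.15,0],
    [0,0,0,0,0,0,0]
  ]
}}

```text
clock: 36.85
eef_pos: [481.8, 198.1, 37.2]
tcp_rot: [-0.033, 1.57, 0.218]
contact_force: [-1.2, -0.1, 0.9]
opening: 0.001
```

Call:
{"name": "jog_arm", "arguments": {
  "series": [
    [0,0,0,0,0,0.15,0],
    [0,0,0,0,0,0.15,0],
    [0,0,0,0,0,0.15,0],
    [0,0,0,0,0,0,0]
  ]
}}

```text
clock: 37.25
eef_pos: [486.4, 199.2, 37.2]
tcp_rot: [-0.008, 1.569, 0.243]
contact_force: [0.2, -0.8, -0.6]
opening: -0.001
```

```bash
python3 - <<'E'
from plan import *
for n in ('scene','top'):
    p,d=r.grab_frame(n); np.savez(n+'13.npz',p=p,d=d)
p=np.load('scene13.npz')['p']; crop(p,290,220,360,290,9,'sc13.png')
p=np.load('top13.npz')['p']; crop(p,110,170,180,230,10,'top13.png')
E
```

```text
(no output)
```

View pics/sc13.png

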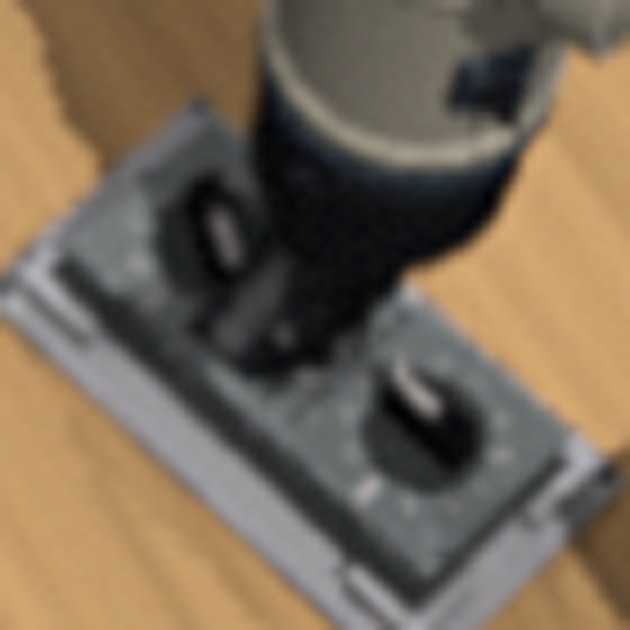

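View pics/top13.png

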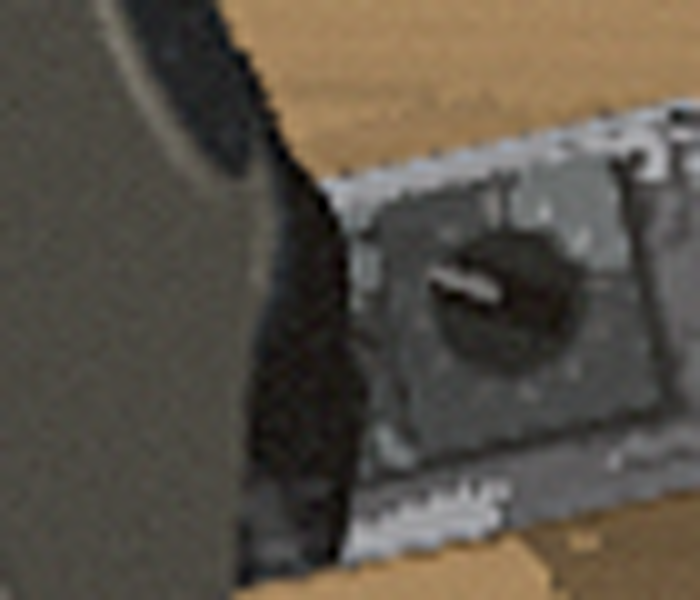

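Call:
{"name": "jog_arm", "arguments": {
  "series": [
    [0,0,0,0,0,0.1,0],
    [0,0,0,0,0,0.1,0],
    [0,0,0,0,0,0.1,0],
    [0,0,0,0,0,0,0]
  ]
}}

```text
clock: 37.75
eef_pos: [489.3, 200.0, 37.3]
tcp_rot: [0.01, 1.569, 0.261]
contact_force: [-0.7, -0.2, -0.5]
opening: 0.001
```

Call:
{"name": "jog_arm", "arguments": {
  "series": [
    [0,0,0,0,0,0.08,0],
    [0,0,0,0,0,0.08,0],
    [0,0,0,0,0,0,0],
    [0,0,0,0,0,0,0]
  ]
}}

```text
clock: 38.15
eef_pos: [490.8, 200.4, 37.3]
tcp_rot: [0.022, 1.569, 0.274]
contact_force: [-1.1, -0.6, -1.1]
opening: 0.001
```

Call:
{"name": "jog_arm", "arguments": {
  "series": [
    [0,0,0,0,0,0.08,0],
    [0,0,0,0,0,0.08,0],
    [0,0,0,0,0,0,0],
    [0,0,0,0,0,0,0]
  ]
}}

```text
clock: 38.55
eef_pos: [492.3, 200.8, 37.3]
tcp_rot: [0.013, 1.569, 0.264]
contact_force: [-0.5, -0.6, -0.9]
opening: -0.0
```

Call:
{"name": "jog_arm", "arguments": {
  "series": [
    [0,0,0,0,0,0.08,0],
    [0,0,0,0,0,0.08,0],
    [0,0,0,0,0,0,0],
    [0,0,0,0,0,0,0]
  ]
}}

```text
clock: 38.95
eef_pos: [493.9, 201.2, 37.3]
tcp_rot: [0.004, 1.569, 0.255]
contact_force: [-2.1, -0.6, -1.6]
opening: 0.001
```

Call:
{"name": "jog_arm", "arguments": {
  "series": [
    [0,0,0,0,0,0.08,0],
    [0,0,0,0,0,0.08,0],
    [0,0,0,0,0,0,0],
    [0,0,0,0,0,0,0]
  ]
}}

```text
clock: 39.35
eef_pos: [495.4, 201.6, 37.3]
tcp_rot: [0.007, 1.569, 0.258]
contact_force: [-0.5, -0.4, -0.9]
opening: 0.0
```

Call:
{"name": "jog_arm", "arguments": {
  "series": [
    [0,0,0,0,0,0.08,0],
    [0,0,0,0,0,0.08,0],
    [0,0,0,0,0,0,0],
    [0,0,0,0,0,0,0]
  ]
}}

```text
clock: 39.75
eef_pos: [496.1, 201.7, 37.2]
tcp_rot: [-2.352, 1.571, -2.101]
contact_force: [-5.0, -1.6, 2.1]
opening: 0.001
```

```bash
python3 - <<'E'
from plan import *
plan(None)
for n in ('scene','top'):
    p,d=r.grab_frame(n); np.savez(n+'14.npz',p=p,d=d)
p=np.load('scene14.npz')['p']; crop(p,290,220,360,290,9,'sc14.png')
E
```

```text
t 39.75 pos [496.13 201.73  37.19] jaw 14.39 open 0.001 F [-5.  -1.6  2.1] j6 0.13
```

View pics/sc14.png

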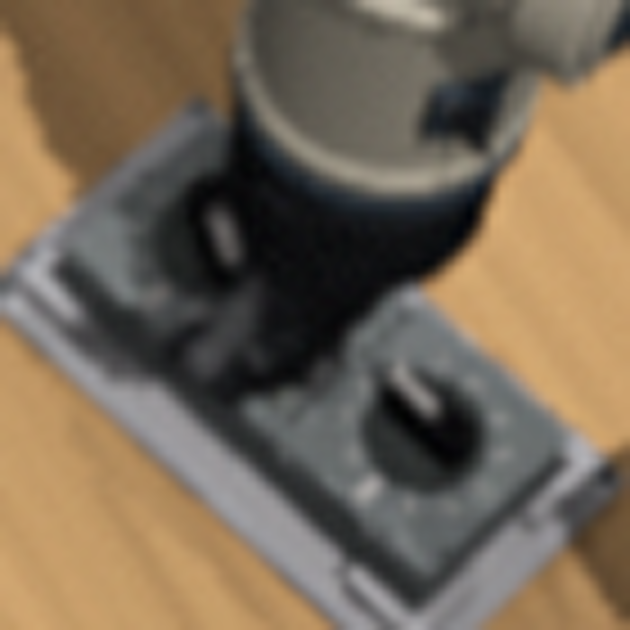

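Call:
{"name": "jog_arm", "arguments": {
  "series": [
    [0,0,0,0,0,0.05,0],
    [0,0,0,0,0,0.05,0],
    [0,0,0,0,0,0,0],
    [0,0,0,0,0,0,0]
  ]
}}

```text
clock: 40.25
eef_pos: [497.8, 202.2, 37.3]
tcp_rot: [0.014, 1.57, 0.265]
contact_force: [-4.0, -1.5, 0.7]
opening: -0.0
```

Force stepped from 1–2 N to about 5 N, then the safe itself began to slide in its play, so the catch should be at its stop. I'll back off, lift clear and look.

Call:
{"name": "jog_arm", "arguments": {
  "series": [
    [0,0,0,0,0,-0.2,0],
    [0,0,0,0,0,-0.3,0],
    [0,0,0,0,0,-0.1,0],
    [0,0,0,-0.5,0,0,0],
    [0,0,0,-1,0,0,0],
    [0,0,0,-2,0,0,0],
    [0,0,0,-2,0,0,0],
    [0,0,0,-1.5,-1,-1,0],
    [0,0,0,0,-2,-2,0],
    [0,0,0,0,-4,-3,0],
    [0,0,0,0,-4,-3,0],
    [0,0,0,0,-4,-3,0],
    [0,0,0,0,-4,-2,0],
    [0,0,0,0,-2,-1,0],
    [0,0,0,0,-2,0,0],
    [0,0,0,0,0,0,0]
  ]
}}

```text
clock: 41.85
eef_pos: [405.0, -61.2, 108.2]
tcp_rot: [-0.334, 1.567, -0.085]
contact_force: [-0.6, 1.5, 0.1]
opening: 0.001
```

```bash
python3 - <<'E'
from plan import *
from dials import *
plan(None)
dials('15')
c=np.array([489.65,199.45]); a=np.radians(14.4); ex=np.array([np.cos(a),np.sin(a)]); ey=np.array([-ex[1],ex[0]])
for n in ('top','scene'):
    f=np.load(n+'15.npz'); X=cloud(n,f['d']); b=np.array([-1,-.55])*(1 if n=='top' else -1)
    L=np.stack([(X[...,:2]-b-c)@ex,(X[...,:2]-b-c)@ey],-1)
    hi=(abs(L[...,0])<34)&(X[...,2]>38.5)&(X[...,2]<45)&(abs(L[...,1])<7); print(n,' catch-height x',np.sort(L[hi][:,0]).round(1))
E
```

```text
t 41.85 pos [404.98 -61.22 108.18] jaw 14.25 open 0.001 F [-0.6  1.5  0.1] j6 -0.40
top  z med 42.661401893653874 (array([490.15673828, 199.3651886 ]), 151.58154296875, 67.02670288085938, 104.00975894927979)
top L bar n 55 z 63.5 centre [478.8 242.3] local [np.float64(-0.2), np.float64(44.9)] size 30.1 11.2
   bar clock angle mod180: rect 91.5 pca 92.7 white n 13 white from bar centre 76.3
   white line pca 91.7 ends local -1.0 4.0
top R bar n 60 z 63.1 centre [501.2 158.2] local [np.float64(1.1), np.float64(-42.2)] size 34.0 10.8
   bar clock angle mod180: rect 121.1 pca 120.3 white n 12 white from bar centre -58.5
   white line pca 120.0 ends local 1.0 10.0
scene  z med 41.79160360492722 (array([493.64990234, 200.98974609]), 150.1673126220703, 69.79852294921875, 105.32545185089111)
scene L bar n 49 z 61.8 centre [482.  242.5] local [np.float64(3.0), np.float64(44.3)] size 32.2 12.6
   bar clock angle mod180: rect 87.7 pca 91.0 white n 13 white from bar centre 100.0
   white line pca 93.7 ends local -1.0 4.0
scene R bar n 42 z 63.4 centre [505.6 159.2] local [np.float64(5.7), np.float64(-42.3)] size 32.1 11.5
   bar clock angle mod180: rect 119.6 pca 118.3 white n 8 white from bar centre -92.5
   white line pca 109.3 ends local 3.0 8.0
top  catch-height x [ 3.3 15.7 16.3 16.4 16.7 18.8 18.8 19.  19.5 20.4 20.5 20.8 21.6 21.7
 22.4 23.3 24.3 24.4 24.6 24.8 27.6 28.2 28.8 29.  29.2 29.8 30.3 30.7
 31.7 31.9 32.5 32.6 33.1]
scene  catch-height x [-0.1  5.7  6.3 14.1 15.1 15.2 16.6 17.2 17.4 18.4 18.4 19.6 20.  21.4
 21.6 22.3 23.1 24.3 24.5 27.8 28.2 28.8 28.8 29.7 30.2 30.2 30.2 32.
 32.3 33.4]
```

View pics/sc15.png

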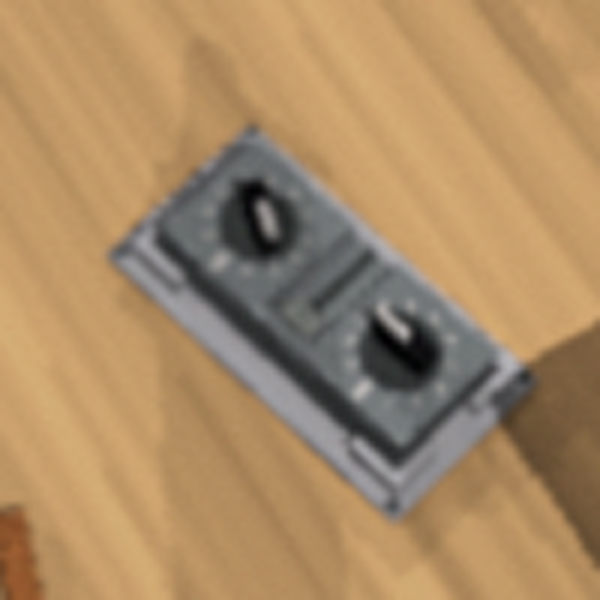

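View pics/top15.png

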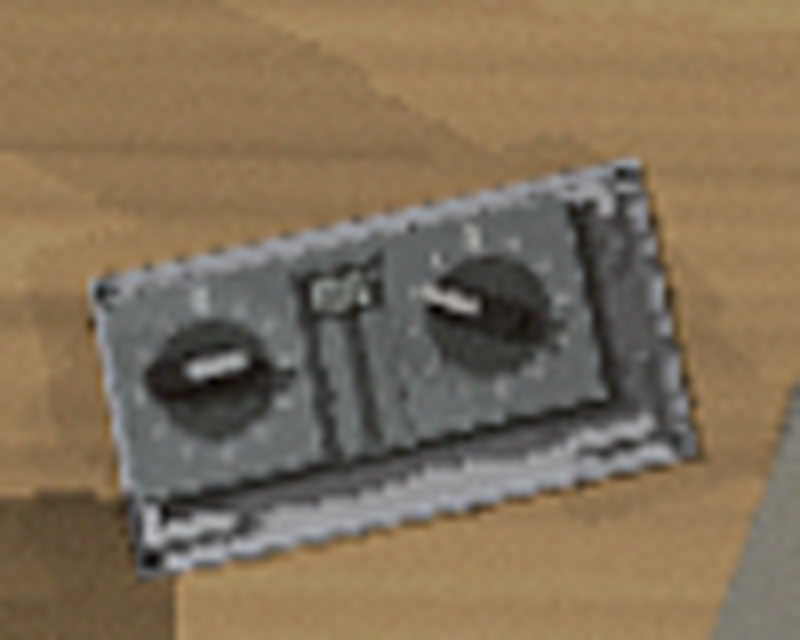

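The catch now spans about 13 to 23 mm in the safe's x (it was -3 to 7), so it has travelled 16 mm. The dials still read about 91° and -60°, and the face is at z≈42. Before handing in, one check that the bystanders haven't moved.

```bash
python3 - <<'E'
from h import *
a=np.load('scene0.npz')['p'].astype(int);b=np.load('scene15.npz')['p'].astype(int)
for nm,(u,v,w,h) in dict(bowl=(185,220,35,35),frame=(213,292,72,60),brush=(147,178,70,18)).items():
    d=abs(a-b)[v:v+h,u:u+w]; print(nm,d.mean().round(2),np.percentile(d,99))
print(r.sense()['clock'],r.sense()['contact_force'].round(1))
r.sign_off()
E
```

```text
bowl 1.14 4.0
frame 1.15 4.0
brush 1.15 4.0
41.95 [-0.   0.1 -0.4]
the job is handed in; nothing more can be done
```

I finished the whole job and handed it in at about 42 s of the 72 s allowed.

- **Safe:** I picked the smallest of the three, which measured 150 × 67 mm (the other two are about 205 × 92 mm). I set it down in the holder with the dials up. The final views show it flat in the pocket, with its face at z ≈ 42 mm. It moved about 2 mm in the pocket while I worked the dials and catch, which is within its play.
- **Dials:** the left pointer reads about 91° (three o'clock) and the right about -60° (ten o'clock). Bar-angle readings from the two cameras agreed to within about 5°. The short white-line fits were noisier, up to 11° off on the right dial in the scene view.
- **Catch:** pushing force rose from 1–2 N to about 5 N, and then the safe itself began to slide, so I took that as the stop. The final views put the catch about 16 mm further towards the twelve-o'clock edge.
- **Left alone:** the bowl, frame and brush look the same as in the first picture, to within image noise. At the end the gripper was clear and the measured contact force was near zero.

Two measurements disagreed or went wrong:
- **Camera offset:** the two cameras differed by about 2–3 mm in absolute position, so I used their mean.
- **Descent overshoot:** my first descent to the safe went 10 mm too low because I added the rows up wrongly. It touched nothing, and I corrected it before gripping.

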